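# Sort tensile bars by length into the specimen tray

## Robot

A 7-joint arm with a two-finger parallel gripper is mounted at the origin on the work surface. World frame = base frame: x ahead of the robot, y to its left, z up, the work surface at z = 0. Lengths are in m, angles in rad, forces in N, time in s.
With the tool pointing down it reaches from about 0.4 to 0.875 m from the base axis. Payload 19.3 kg.
Tool frame: the origin (TCP) lies at the very end of the fingers, on their centre line; the grasp point (between the pads) lies 19 mm behind it; z points along the fingers, y is the direction in which the jaws open and shut (so a half turn about z gives the same grasp; the last joint's range is limited). The gripper opens to 85 mm and grips with 20 to 120 N. Pads are 22 mm wide; open, the fingers measure 114 mm over their backs; the gripper's body (76 mm by 85 mm) begins 54 mm behind the grasp point. The pads swing forward as they close: fully open they stand 13 mm farther back than shut.
Start: joints at [-1.322, 0.521, -0.036, 1.599, 0.021, 1.021, -0.113], TCP at [0.196, 0.593, 0.231] pointing down, gripper open.
Joint ranges: [-2.91, 2.91], [-0.3, 2.13], [-1.5, 1.42], [0.17, 2.43], [-1.26, 4.41], [0.16, 1.93], [-2.52, 2.52]. Speed limits (rad/s): [1.89, 1.89, 2.39, 2.39, 3.01, 3.01, 3.01].

## Interface

Orientations are given as [roll, pitch, yaw] about the fixed x, y, z axes, in that order (R = Rz(yaw) Ry(pitch) Rx(roll)).
In Python, from workcell import bot gives the robot as it stands. The module is installed in compiled form; this text tells all that it offers.
- The arm moves only by the shell command python3 -m inch 'ROWS' [FORCE]. ROWS is JSON, a list of rows, each an object of numbers: "dx", "dy", "dz": the shift along the tool's x, y, z in mm; "rx", "ry", "rz": the turn, a rotation vector about the tool's x, y, z in rad; "hand": the closure, from -1 (fully open) to 1 (shut), so that 0 is half open. In form: [{"dx": .., "dy": .., "dz": .., "rx": .., "ry": .., "rz": .., "hand": ..}, ...]. A call has 1 to 10 rows; each row shifts and turns the commanded pose from where the row before left it, along the tool's axes as they then stand; what a row does not reach is not made up. A row lasts 1/10 s, in which the tool goes at most 50 mm and 8.59 degrees, less where a joint would pass 70% of its speed; a pose out of reach is approached as far as the arm can. A call with a gripper value outside its range is refused whole. The fingers move at their own pace and stop on an object; FORCE is the grip in N (left out, the last holds). Time passes only in rows, so rows that do not move let the fingers close. It gives the time, the measured TCP pose, the force and the opening at its end, in the units of the state.
- bot.observe(): the state, without advancing time (a new reading comes with each control period).
- bot.grab_frame(name): name is "side" or "top"; returns (picture, depth): 480x640x3 uint8, red, green, blue; 480x640 float32, m along the optical axis (not along the pixel's ray), 0 where there is no reading.
- bot.get_calibration(name): a dict with "vertical_fov" (degrees; the focal length in pixels is half the picture's height over the tangent of half this angle, whatever the lens; pixels are square), "cx", "cy" (the principal point, pixels), "origin" and "orientation" of the camera in the world. Camera axes: x right, y down, z forward; pixel columns grow to the right and rows downward; lengths in m; the calibration is good to about 2 mm. A picture is of the moment at which its call begins. get_calibration takes no time and is no camera call.
- bot.job_done(): hands the job in, once; it reports no verdict.
Trained networks look in the newest picture that a camera, given by its name, has taken for a name from the list of things; names that differ only in an ending like _2 or _b are one class to them, and where a whole thing is asked for, a point or a joint stands for the part that bears it (a point fixed in the world has none). Each returns a list of dicts, best first, with "score" (0 to 1); they miss things now and then, are a little off and sometimes report something else, mostly with a low value. They report only what shows in the picture. A call takes as long as a camera call. They do not tell look-alikes from the thing itself.
- bot.trace(camera, target): "region" (480x640 bool, what is visible of it) and "box" ([left, top, right, bottom] in pixels, round what is visible of it).
- bot.tip_of(camera, target): "centre" ([row, column] in pixels: a listed point, or the origin of a listed thing).
The state is a dict: "clock": time; "qpos": joint angles; "qd": joint speeds; "joint_efforts": joint torques, N m; "position": TCP position; "tool_rot": TCP orientation; "force": force on the tool from outside, world axes, zero at the start; "moment": the same for the moment, N m; "grip_width": finger opening in m.
Only numpy, scipy, OpenCV 4.12 (cv2) and the standard library are available. Lean on these libraries where they do the work, as an engineer would, in place of code of your own. Each camera call takes 0.05 s, during which the arm holds its last target.

## Task

Sort the four loose tensile bars from the mat into the specimen tray: lay each one flat in the groove that already holds a bar of its own length, and slide it along gently until it butts against the last bar in that row, so that every row ends up closed up end to end against the stop, without gaps. The bars are finished test pieces, so do not drop them or ram them home, and leave the caliper, the jar and the square where they are.

Things in the scene. Friction and masses are not known exactly. Their poses are not given: they have to be found in the camera images.
- bar_short_1: Loose flat steel dog-bone tensile bar, 110 mm long, 12 mm thick; heads 26 mm wide, 30 mm long with the run-out; waist 14 mm wide and 50 mm long, 0.2 kg (+-20%), on the mat, roughly along world x. Origin: centre of its underside; x along the bar, y across, z up. Pinch it across the waist; with the fingertips 5 to 6 mm above its underside they clear the tray's ribs.
- bar_short_2: Loose flat steel dog-bone tensile bar, 110 mm long, 12 mm thick; heads 26 mm wide, 30 mm long with the run-out; waist 14 mm wide and 50 mm long, 0.2 kg (+-20%), on the mat, roughly along world x. Origin: centre of its underside; x along the bar, y across, z up. Pinch it across the waist; with the fingertips 5 to 6 mm above its underside they clear the tray's ribs.
- bar_medium_1: Loose flat steel dog-bone tensile bar, 135 mm long, 12 mm thick; heads 26 mm wide, 30 mm long with the run-out; waist 14 mm wide and 75 mm long, 0.24 kg (+-20%), on the mat, roughly along world x. Origin: centre of its underside; x along the bar, y across, z up. Pinch it across the waist; with the fingertips 5 to 6 mm above its underside they clear the tray's ribs.
- bar_long_1: Loose flat steel dog-bone tensile bar, 160 mm long, 12 mm thick; heads 26 mm wide, 30 mm long with the run-out; waist 14 mm wide and 100 mm long, 0.28 kg (+-20%), on the mat, roughly along world x. Origin: centre of its underside; x along the bar, y across, z up. Pinch it across the waist; with the fingertips 5 to 6 mm above its underside they clear the tray's ribs.
- row_short: Bar already in the tray, its end against the stop; its groove (any of the three, changes from run to run) is the one for this length: flat steel dog-bone tensile bar, 110 mm long, 12 mm thick; heads 26 mm wide, 30 mm long with the run-out; waist 14 mm wide and 50 mm long, 0.2 kg. Origin: lower edge, mid-width, of the end at the stop; y along the bar away from the stop, x across, z up.
- row_medium: Bar already in the tray, its end against the stop; its groove (any of the three, changes from run to run) is the one for this length: flat steel dog-bone tensile bar, 135 mm long, 12 mm thick; heads 26 mm wide, 30 mm long with the run-out; waist 14 mm wide and 75 mm long, 0.24 kg. Origin: lower edge, mid-width, of the end at the stop; y along the bar away from the stop, x across, z up.
- row_long: Bar already in the tray, its end against the stop; its groove (any of the three, changes from run to run) is the one for this length: flat steel dog-bone tensile bar, 160 mm long, 12 mm thick; heads 26 mm wide, 30 mm long with the run-out; waist 14 mm wide and 100 mm long, 0.28 kg. Origin: lower edge, mid-width, of the end at the stop; y along the bar away from the stop, x across, z up.
- tray: Fixed tray, 350 x 190 mm, grey ribs, black floors; three parallel grooves at x = -56, 0, 56 mm, floors 10 mm above the bench and 33 mm wide, ribs between 4 mm higher, 23 mm wide. An aluminium stop bar (top 24 mm above the bench) closes the -y end, at the robot's right; the +y end is open. Origin: centre of the underside; y along the grooves away from the stop; axes near the world's.
- mat: Fixed black rubber mat, 270 x 375 mm, 3 mm thick, on the bench to the robot's left; the loose bars start on it. Origin: centre of its underside.
- stop_a (a point): Stop end of the groove nearest the robot: the point on the stop's face, on the groove floor, midway across the groove; axes as the tray's (y along the groove away from the stop).
- stop_b (a point): Stop end of the groove in the middle: the point on the stop's face, on the groove floor, midway across the groove; axes as the tray's (y along the groove away from the stop).
- stop_c (a point): Stop end of the groove farthest from the robot: the point on the stop's face, on the groove floor, midway across the groove; axes as the tray's (y along the groove away from the stop).
- caliper: Bystander: digital caliper, 210 mm long, 90 mm over the jaws, 12 mm high, lying between the robot and the tray. Origin: on the bench under the middle of its beam, x along the beam.
- jar: Bystander: small jar, 60 mm across, 50 mm high, beyond the mat. Origin: centre of its underside.
- square: Bystander: engineer's square with a 75 mm stock and a 110 mm blade, 14 mm high, lying beyond the mat. Origin: centre of the stock's underside, x along the stock; the blade points to its +y.
Mind the look-alikes: they are no part of the job. What is shaped like the bar_long_1 but brown or green is not meant.

How it is judged:
At the end, for the whole second after the job is handed in: Each row is one length: first bar at the stop (3 mm), the others behind it end to end (middles within 4 mm, third bar 6 mm, of no gaps), flat on the groove floor (3 mm), within 7 mm of its centre line and 0.12 rad of its direction, at rest. Short bars in either order (((y of row_short in the frame of stop_a between -0.004 and 0.003 m and x of row_short in the frame of stop_a between -0.007 and 0.007 m and z of row_short in the frame of stop_a between -0.003 and 0.003 m and angle between the y axis of row_short and the y axis of stop_a, either way round below 0.12 rad and angle between each of row_short, bar_short_1, bar_short_2's own z axis and vertical below 0.08 rad and y of bar_short_1 in the frame of stop_a between 0.161 and 0.169 m and x of bar_short_1 in the frame of stop_a between -0.007 and 0.007 m and z of bar_short_1 in the frame of stop_a between -0.003 and 0.003 m and angle between the x axis of each of bar_short_1, bar_short_2 and the y axis of stop_a, either way round below 0.12 rad and y of bar_short_2 in the frame of stop_a between 0.271 and 0.281 m and x of bar_short_2 in the frame of stop_a between -0.007 and 0.007 m and z of bar_short_2 in the frame of stop_a between -0.003 and 0.003 m) or (y of row_short in the frame of stop_a between -0.004 and 0.003 m and x of row_short in the frame of stop_a between -0.007 and 0.007 m and z of row_short in the frame of stop_a between -0.003 and 0.003 m and angle between the y axis of row_short and the y axis of stop_a, either way round below 0.12 rad and angle between each of row_short, bar_short_2, bar_short_1's own z axis and vertical below 0.08 rad and y of bar_short_2 in the frame of stop_a between 0.161 and 0.169 m and x of bar_short_2 in the frame of stop_a between -0.007 and 0.007 m and z of bar_short_2 in the frame of stop_a between -0.003 and 0.003 m and angle between the x axis of each of bar_short_2, bar_short_1 and the y axis of stop_a, either way round below 0.12 rad and y of bar_short_1 in the frame of stop_a between 0.271 and 0.281 m and x of bar_short_1 in the frame of stop_a between -0.007 and 0.007 m and z of bar_short_1 in the frame of stop_a between -0.003 and 0.003 m) or (y of row_short in the frame of stop_b between -0.004 and 0.003 m and x of row_short in the frame of stop_b between -0.007 and 0.007 m and z of row_short in the frame of stop_b between -0.003 and 0.003 m and angle between the y axis of row_short and the y axis of stop_b, either way round below 0.12 rad and angle between each of row_short, bar_short_1, bar_short_2's own z axis and vertical below 0.08 rad and y of bar_short_1 in the frame of stop_b between 0.161 and 0.169 m and x of bar_short_1 in the frame of stop_b between -0.007 and 0.007 m and z of bar_short_1 in the frame of stop_b between -0.003 and 0.003 m and angle between the x axis of each of bar_short_1, bar_short_2 and the y axis of stop_b, either way round below 0.12 rad and y of bar_short_2 in the frame of stop_b between 0.271 and 0.281 m and x of bar_short_2 in the frame of stop_b between -0.007 and 0.007 m and z of bar_short_2 in the frame of stop_b between -0.003 and 0.003 m) or (y of row_short in the frame of stop_b between -0.004 and 0.003 m and x of row_short in the frame of stop_b between -0.007 and 0.007 m and z of row_short in the frame of stop_b between -0.003 and 0.003 m and angle between the y axis of row_short and the y axis of stop_b, either way round below 0.12 rad and angle between each of row_short, bar_short_2, bar_short_1's own z axis and vertical below 0.08 rad and y of bar_short_2 in the frame of stop_b between 0.161 and 0.169 m and x of bar_short_2 in the frame of stop_b between -0.007 and 0.007 m and z of bar_short_2 in the frame of stop_b between -0.003 and 0.003 m and angle between the x axis of each of bar_short_2, bar_short_1 and the y axis of stop_b, either way round below 0.12 rad and y of bar_short_1 in the frame of stop_b between 0.271 and 0.281 m and x of bar_short_1 in the frame of stop_b between -0.007 and 0.007 m and z of bar_short_1 in the frame of stop_b between -0.003 and 0.003 m) or (y of row_short in the frame of stop_c between -0.004 and 0.003 m and x of row_short in the frame of stop_c between -0.007 and 0.007 m and z of row_short in the frame of stop_c between -0.003 and 0.003 m and angle between the y axis of row_short and the y axis of stop_c, either way round below 0.12 rad and angle between each of row_short, bar_short_1, bar_short_2's own z axis and vertical below 0.08 rad and y of bar_short_1 in the frame of stop_c between 0.161 and 0.169 m and x of bar_short_1 in the frame of stop_c between -0.007 and 0.007 m and z of bar_short_1 in the frame of stop_c between -0.003 and 0.003 m and angle between the x axis of each of bar_short_1, bar_short_2 and the y axis of stop_c, either way round below 0.12 rad and y of bar_short_2 in the frame of stop_c between 0.271 and 0.281 m and x of bar_short_2 in the frame of stop_c between -0.007 and 0.007 m and z of bar_short_2 in the frame of stop_c between -0.003 and 0.003 m) or (y of row_short in the frame of stop_c between -0.004 and 0.003 m and x of row_short in the frame of stop_c between -0.007 and 0.007 m and z of row_short in the frame of stop_c between -0.003 and 0.003 m and angle between the y axis of row_short and the y axis of stop_c, either way round below 0.12 rad and angle between each of row_short, bar_short_2, bar_short_1's own z axis and vertical below 0.08 rad and y of bar_short_2 in the frame of stop_c between 0.161 and 0.169 m and x of bar_short_2 in the frame of stop_c between -0.007 and 0.007 m and z of bar_short_2 in the frame of stop_c between -0.003 and 0.003 m and angle between the x axis of each of bar_short_2, bar_short_1 and the y axis of stop_c, either way round below 0.12 rad and y of bar_short_1 in the frame of stop_c between 0.271 and 0.281 m and x of bar_short_1 in the frame of stop_c between -0.007 and 0.007 m and z of bar_short_1 in the frame of stop_c between -0.003 and 0.003 m)) and ((y of row_medium in the frame of stop_a between -0.004 and 0.003 m and x of row_medium in the frame of stop_a between -0.007 and 0.007 m and z of row_medium in the frame of stop_a between -0.003 and 0.003 m and angle between the y axis of row_medium and the y axis of stop_a, either way round below 0.12 rad and angle between each of row_medium, bar_medium_1's own z axis and vertical below 0.08 rad and y of bar_medium_1 in the frame of stop_a between 0.1985 and 0.2065 m and x of bar_medium_1 in the frame of stop_a between -0.007 and 0.007 m and z of bar_medium_1 in the frame of stop_a between -0.003 and 0.003 m and angle between the x axis of bar_medium_1 and the y axis of stop_a, either way round below 0.12 rad) or (y of row_medium in the frame of stop_b between -0.004 and 0.003 m and x of row_medium in the frame of stop_b between -0.007 and 0.007 m and z of row_medium in the frame of stop_b between -0.003 and 0.003 m and angle between the y axis of row_medium and the y axis of stop_b, either way round below 0.12 rad and angle between each of row_medium, bar_medium_1's own z axis and vertical below 0.08 rad and y of bar_medium_1 in the frame of stop_b between 0.1985 and 0.2065 m and x of bar_medium_1 in the frame of stop_b between -0.007 and 0.007 m and z of bar_medium_1 in the frame of stop_b between -0.003 and 0.003 m and angle between the x axis of bar_medium_1 and the y axis of stop_b, either way round below 0.12 rad) or (y of row_medium in the frame of stop_c between -0.004 and 0.003 m and x of row_medium in the frame of stop_c between -0.007 and 0.007 m and z of row_medium in the frame of stop_c between -0.003 and 0.003 m and angle between the y axis of row_medium and the y axis of stop_c, either way round below 0.12 rad and angle between each of row_medium, bar_medium_1's own z axis and vertical below 0.08 rad and y of bar_medium_1 in the frame of stop_c between 0.1985 and 0.2065 m and x of bar_medium_1 in the frame of stop_c between -0.007 and 0.007 m and z of bar_medium_1 in the frame of stop_c between -0.003 and 0.003 m and angle between the x axis of bar_medium_1 and the y axis of stop_c, either way round below 0.12 rad)) and ((y of row_long in the frame of stop_a between -0.004 and 0.003 m and x of row_long in the frame of stop_a between -0.007 and 0.007 m and z of row_long in the frame of stop_a between -0.003 and 0.003 m and angle between the y axis of row_long and the y axis of stop_a, either way round below 0.12 rad and angle between each of row_long, bar_long_1's own z axis and vertical below 0.08 rad and y of bar_long_1 in the frame of stop_a between 0.236 and 0.244 m and x of bar_long_1 in the frame of stop_a between -0.007 and 0.007 m and z of bar_long_1 in the frame of stop_a between -0.003 and 0.003 m and angle between the x axis of bar_long_1 and the y axis of stop_a, either way round below 0.12 rad) or (y of row_long in the frame of stop_b between -0.004 and 0.003 m and x of row_long in the frame of stop_b between -0.007 and 0.007 m and z of row_long in the frame of stop_b between -0.003 and 0.003 m and angle between the y axis of row_long and the y axis of stop_b, either way round below 0.12 rad and angle between each of row_long, bar_long_1's own z axis and vertical below 0.08 rad and y of bar_long_1 in the frame of stop_b between 0.236 and 0.244 m and x of bar_long_1 in the frame of stop_b between -0.007 and 0.007 m and z of bar_long_1 in the frame of stop_b between -0.003 and 0.003 m and angle between the x axis of bar_long_1 and the y axis of stop_b, either way round below 0.12 rad) or (y of row_long in the frame of stop_c between -0.004 and 0.003 m and x of row_long in the frame of stop_c between -0.007 and 0.007 m and z of row_long in the frame of stop_c between -0.003 and 0.003 m and angle between the y axis of row_long and the y axis of stop_c, either way round below 0.12 rad and angle between each of row_long, bar_long_1's own z axis and vertical below 0.08 rad and y of bar_long_1 in the frame of stop_c between 0.236 and 0.244 m and x of bar_long_1 in the frame of stop_c between -0.007 and 0.007 m and z of bar_long_1 in the frame of stop_c between -0.003 and 0.003 m and angle between the x axis of bar_long_1 and the y axis of stop_c, either way round below 0.12 rad)) and linear speed of each of bar_short_1, bar_short_2, bar_medium_1, bar_long_1, row_short, row_medium, row_long below 0.02 m/s); the robot touches nothing.
It fails at once if a bar is rammed or pressed hard: more than 70 N between a bar and the tray or the bar next to it (contact force between any of bar_short_1, bar_short_2, bar_medium_1, bar_long_1, row_short, row_medium, row_long and tray above 70 N or contact force between any of bar_short_1, bar_short_2 and row_short above 70 N or contact force between bar_medium_1 and row_medium above 70 N or contact force between bar_long_1 and row_long above 70 N or contact force between bar_short_1 and bar_short_2 above 70 N).
It fails at once if a bar is dropped or flung: it moves faster than 0.5 m/s while the fingers do not hold it ((linear speed of bar_short_1 above 0.5 m/s and contact force between the fingers and bar_short_1 below 0.1 N) or (linear speed of bar_short_2 above 0.5 m/s and contact force between the fingers and bar_short_2 below 0.1 N) or (linear speed of bar_medium_1 above 0.5 m/s and contact force between the fingers and bar_medium_1 below 0.1 N) or (linear speed of bar_long_1 above 0.5 m/s and contact force between the fingers and bar_long_1 below 0.1 N)).
It fails at once if the caliper is moved by more than 20 mm (distance of caliper from where it was at the start of the episode above 0.02 m).
It fails at once if the jar is moved by more than 20 mm (distance of jar from where it was at the start of the episode above 0.02 m).
It fails at once if the square is moved by more than 20 mm (distance of square from where it was at the start of the episode above 0.02 m).
It also fails if it takes over 72 s, if anything falls off the work surface, if the arm or the gripper's body presses on something with over 40 N, if the wrist force passes 120 N, or if a joint passes its speed limit or range.

## Working session

There is one attempt and no reset: what is moved stays moved. The work goes in short steps, Python scripts to look and compute and a shell command to move; the robot and the scene stay as the last step left them, time stands still between calls to the robot, and variables do not carry over. Pictures are saved under pics/ and viewed, and the job is handed in when it is done.

```bash
mkdir -p pics; ls; cat > h.py <<'E'
import numpy as np, cv2
from scipy.spatial.transform import Rotation as R
from workcell import bot
def cal(n):
    c=bot.get_calibration(n); f=240/np.tan(np.radians(c["vertical_fov"])/2)
    o=np.array(c["orientation"]); Rm=R.from_euler('xyz',o).as_matrix() if o.size==3 else o
    return c,f,Rm,np.array(c["origin"])
def to_world(n,u,v,d):
    c,f,Rm,o=cal(n)
    u,v,d=map(np.asarray,(u,v,d))
    p=np.stack([(u-c["cx"])/f*d,(v-c["cy"])/f*d,d],-1)
    return p@Rm.T+o
def to_plane(n,u,v,z):
    c,f,Rm,o=cal(n)
    r=np.array([(u-c["cx"])/f,(v-c["cy"])/f,1.])@Rm.T
    return o+r*(z-o[2])/r[2]
def save(n,img): cv2.imwrite("pics/"+n,img[...,::-1])
E
python3 - <<'E'
from h import *
s=bot.observe()
for k in s: print(k,np.round(s[k],4))
for n in("top","side"):
    im,d=bot.grab_frame(n); save(n+"0.png",im); np.save(n+"0.npy",d); print(bot.get_calibration(n))
E
```

```text
pics
clock 0.0
qpos [-1.3222  0.5221 -0.0363  1.6     0.0212  1.0211 -0.1127]
qd [ 0.001  -0.0009 -0.001   0.0011 -0.0017  0.0004  0.001 ]
joint_efforts [ 1.00000e-04 -9.27123e+01  1.97980e+00 -3.69913e+01  1.78000e-02
  8.50000e-03  0.00000e+00]
position [0.1958 0.5932 0.2307]
tool_rot [-3.1404e+00  1.0000e-04  2.8228e+00]
force [0.0805 0.8324 0.4935]
moment [-0.0147  0.0239  0.077 ]
grip_width 0.0853
{'vertical_fov': 56.56291655430647, 'cx': 327.17462608776856, 'cy': 245.45594761475232, 'origin': array([0.28096686, 0.11515417, 1.2657481 ]), 'orientation': array([-2.99892271,  0.00450154, -1.58043025])}
{'vertical_fov': 44.86291274741709, 'cx': 320.84450744920053, 'cy': 241.89363249171302, 'origin': array([-0.01744374, -0.79027932,  0.81668368]), 'orientation': array([-2.22994474, -0.02130718, -0.4671542 ])}
```

View pics/top0.png

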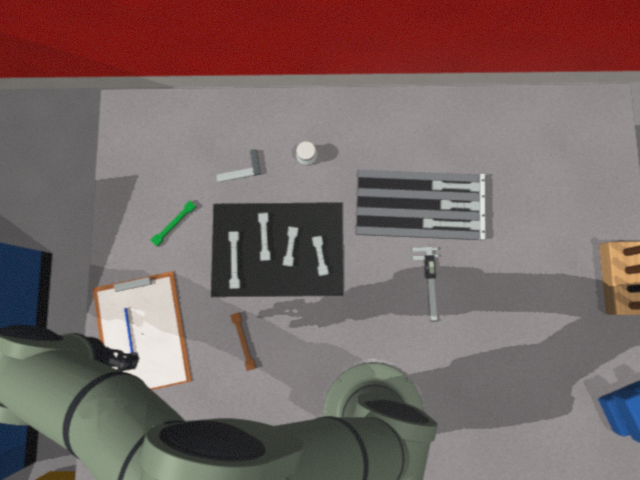

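View pics/side0.png

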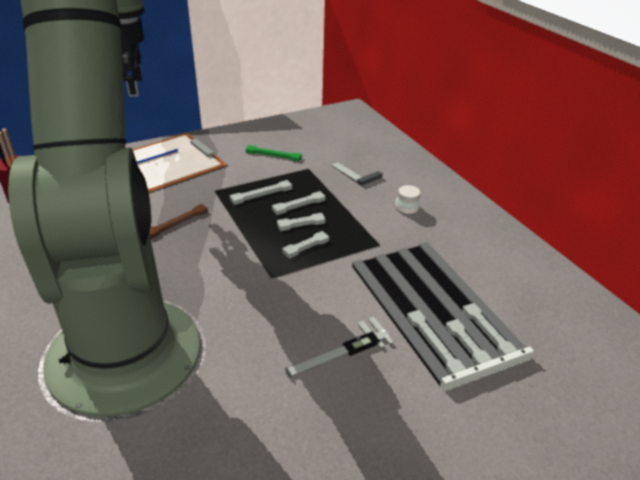

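The top view shows the four steel bars on the mat: long (234,260), medium (264,237), short (290,246) and short (320,256). The green one at (175,223) and the brown one at (243,341) are off the mat, so they are look-alikes. In the tray, the near groove holds the longest bar, the middle groove the shortest and the far groove the medium. Next I measure.

```bash
python3 - <<'E'
from h import *
im,d=bot.grab_frame("top")
big=cv2.resize(im[190:305,200:500],None,fx=2.66,fy=2.66,interpolation=cv2.INTER_CUBIC); save("crop1.png",big)
for t in("bar_short_1","bar_medium_1","bar_long_1","row_short","row_medium","row_long","tray","mat","jar","square","caliper"):
    for r in bot.trace("top",t)[:5]:
        m=r["region"].astype(np.uint8)
        v,u=np.nonzero(m)
        z={"tray":.014,"mat":.003,"jar":.05,"square":.014,"caliper":.012}.get(t,.015 if 'bar' in t else .022)
        P=np.array([to_plane("top",a,b,z)[:2] for a,b in zip(u,v)])
        rc=cv2.minAreaRect((P*1000).astype(np.float32))
        dd=d[m>0]; W=to_world("top",u,v,d[v,u]); 
        print(t,round(r["score"],2),np.round(r["box"]),"c",np.round(rc[0],1),"sz",np.round(rc[1],1),"ang",round(rc[2],1),"mean",np.round(P.mean(0)*1000,1),"z",np.round(np.median(W[:,2])*1000,1))
for t in("stop_a","stop_b","stop_c","row_short","row_medium","row_long"):
    for r in bot.tip_of("top",t)[:3]:
        c=r["centre"]; print(t,round(r["score"],2),np.round(c,1),np.round(to_plane("top",c[1],c[0],.010)*1000,1))
E
```

```text
bar_short_1 0.78 [312. 237. 328. 276.] c [432.  139.2] sz [110.9  25.6] ang 10.1 mean [431.8 139.4] z 16.3
bar_medium_1 0.59 [262. 212. 274. 259.] c [488.9 297.1] sz [136.2  28.7] ang 2.0 mean [491.5 297.7] z 15.6
bar_long_1 0.59 [231. 230. 240. 290.] c [422.8 382.5] sz [159.4  25.9] ang 2.3 mean [421.4 381.8] z 16.1
bar_long_1 0.58 [152. 200. 196. 247.] c [529.1 558.6] sz [ 31.2 161.5] ang 46.4 mean [527.4 561.3] z 12.5
bar_long_1 0.57 [232. 311. 257. 372.] c [198.  352.7] sz [155.9  24.9] ang 18.1 mean [195.3 351.8] z 13.2
bar_long_1 0.28 [434. 182. 483. 192.] c [ 630.1 -255.6] sz [135.6  27.4] ang 87.9 mean [ 630.1 -255.6] z 22.3
row_short 0.79 [441. 200. 480. 211.] c [ 573.7 -260.6] sz [108.7  26.3] ang 89.4 mean [ 572.2 -257.8] z 22.3Traceback (most recent call last):
  File "<stdin>", line 9, in <module>
  File "h.py", line 14, in to_plane
    c,f,Rm,o=cal(n)
             ~~~^^^
  File "h.py", line 5, in cal
    c=bot.get_calibration(n); f=240/np.tan(np.radians(c["vertical_fov"])/2)
ValueError: time passes only in moves, steps and waits
```

View pics/crop1.png

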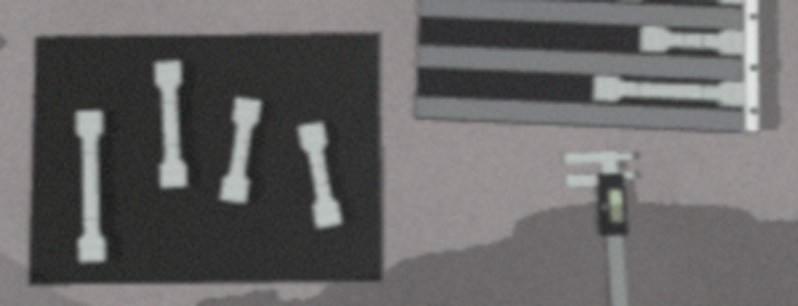

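```bash
cat > h.py <<'E'
import numpy as np, cv2, json, os
from scipy.spatial.transform import Rotation as R
from workcell import bot
if not os.path.exists("cal.json"):
    D={}
    for n in("top","side"):
        c=bot.get_calibration(n); D[n]={k:np.asarray(v).tolist() for k,v in c.items()}
    json.dump(D,open("cal.json","w"))
C=json.load(open("cal.json"))
for c in C.values():
    c["f"]=240/np.tan(np.radians(c["vertical_fov"])/2); c["R"]=R.from_euler('xyz',c["orientation"]).as_matrix(); c["origin"]=np.array(c["origin"])
def rays(n,u,v):
    c=C[n];u,v=np.asarray(u,float),np.asarray(v,float)
    return np.stack([(u-c["cx"])/c["f"],(v-c["cy"])/c["f"],np.ones_like(u)],-1)@c["R"].T
def to_world(n,u,v,d): return rays(n,u,v)*np.asarray(d)[...,None]+C[n]["origin"]
def to_plane(n,u,v,z):
    r=rays(n,u,v); o=C[n]["origin"]; return o+r*((z-o[2])/r[...,2])[...,None]
def project(n,P):
    c=C[n]; q=(np.asarray(P)-c["origin"])@c["R"]; return q[...,0]/q[...,2]*c["f"]+c["cx"],q[...,1]/q[...,2]*c["f"]+c["cy"]
def save(n,img): cv2.imwrite("pics/"+n,img[...,::-1])
def rectify(n,img,x0,x1,y0,y1,z,s=0.5):
    "orthophoto at height z; s mm/px; rows: x descending, cols: y descending"
    ys=np.arange(y1,y0,-s/1000); xs=np.arange(x1,x0,-s/1000)
    Y,X=np.meshgrid(ys,xs); u,v=project(n,np.stack([X,Y,np.full_like(X,z)],-1))
    return cv2.remap(img,u.astype(np.float32),v.astype(np.float32),cv2.INTER_CUBIC)
E
python3 - <<'E'
from h import *
im,d=bot.grab_frame("top")
g=cv2.cvtColor(im,cv2.COLOR_RGB2GRAY)
def bars(x0,x1,y0,y1,z,th):
    r=rectify("top",g,x0,x1,y0,y1,z); m=(r>th).astype(np.uint8)
    n,l,st,ce=cv2.connectedComponentsWithStats(m)
    for i in range(1,n):
        if st[i,4]<4000: continue
        p=np.argwhere(l==i)[:,::-1].astype(np.float32)
        rc=cv2.minAreaRect(p); c=rc[0]; cm=p.mean(0)
        q=p-cm; w,V=np.linalg.eigh(q.T@q); a=V[:,1]; dirw=np.array([-a[1],-a[0]]); dirw*=np.sign(dirw[0]) if abs(dirw[0])>.5 else np.sign(dirw[1])
        t=q@a; mid=cm+a*(np.percentile(t,.2)+np.percentile(t,99.8))/2
        f=lambda c:(round(x1*1000-c[1]*.5,1),round(y1*1000-c[0]*.5,1))
        print("rect c",f(c),"sz",np.round(np.array(rc[1])*.5,1),"mid",f(mid),"mean",f(cm),"dir(world) rad from x",round(np.arctan2(dirw[1],dirw[0]),3))
print(g[255:262,225:245])
print("mat bars");bars(.31,.59,.08,.45,.015,110)
r=rectify("top",im,.31,.59,.08,.45,.015);save("matr.png",r)
r=rectify("top",im,.44,.70,-.36,.03,.014);save("trayr.png",r)
r2=rectify("top",im,.44,.70,-.36,.03,.022)
np.save("trayr.npy",r);
d2=to_world("top",*np.meshgrid(np.arange(640),np.arange(480)),d)
print("mat z",np.median(d2[280:290,260:300,2]),"bench",np.median(d2[150:165,400:460,2]),"floor",np.median(d2[203:206,365:430,2]))
E
```

```text
[[ 47  43  45  42  46  83 138 180 191 184 172 142  84  39  42  33  37  42
   46  45]
 [ 45  46  44  44  49  85 137 181 189 185 174 140  86  44  31  39  33  38
   44  45]
 [ 42  47  44  44  45  81 138 181 189 184 172 139  85  41  33  39  38  40
   42  39]
 [ 46  44  47  47  51  83 138 178 190 185 173 143  88  45  34  33  31  41
   43  40]
 [ 44  43  47  46  48  81 138 181 191 186 173 140  86  46  35  33  38  43
   45  42]
 [ 41  44  49  41  50  83 138 180 190 186 174 141  85  45  34  33  32  39
   41  45]
 [ 42  44  48  48  51  80 137 181 188 186 175 142  89  45  33  37  35  39
   35  42]]
mat bars
rect c (450.3, 265.3) sz [369.5 279.5] mid (np.float32(448.0), np.float32(313.9)) mean (np.float32(399.4), np.float32(309.0)) dir(world) rad from x 0.101
rect c (489.6, 299.3) sz [137.7  29.1] mid (np.float32(489.6), np.float32(299.4)) mean (np.float32(489.6), np.float32(299.4)) dir(world) rad from x 0.061
rect c (460.5, 224.5) sz [ 29.2 112.9] mid (np.float32(460.6), np.float32(224.4)) mean (np.float32(460.6), np.float32(224.4)) dir(world) rad from x -0.148
rect c (424.0, 383.8) sz [162.6  29.3] mid (np.float32(424.0), np.float32(383.7)) mean (np.float32(423.9), np.float32(383.7)) dir(world) rad from x 0.04
rect c (433.2, 140.2) sz [112.8  28.9] mid (np.float32(433.0), np.float32(140.4)) mean (np.float32(433.0), np.float32(140.4)) dir(world) rad from x 0.176
mat z 0.004372326096872214 bench 0.0008920470963542648 floor 0.01100966818369864
```

View pics/trayr.png

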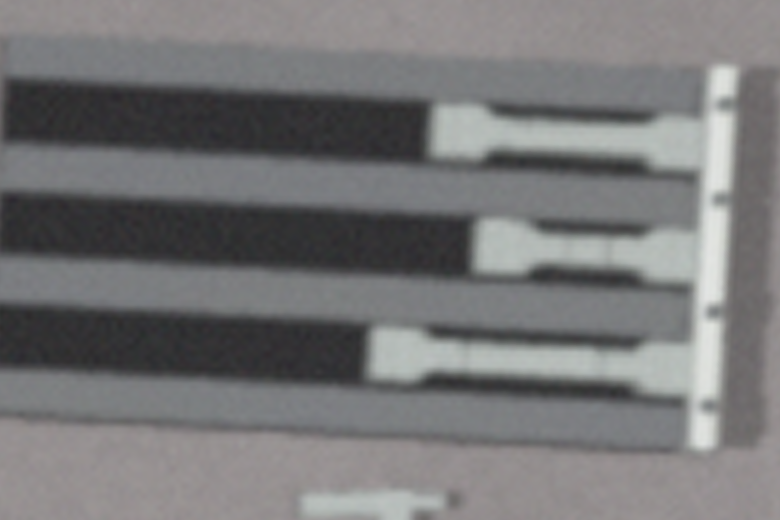

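View pics/matr.png

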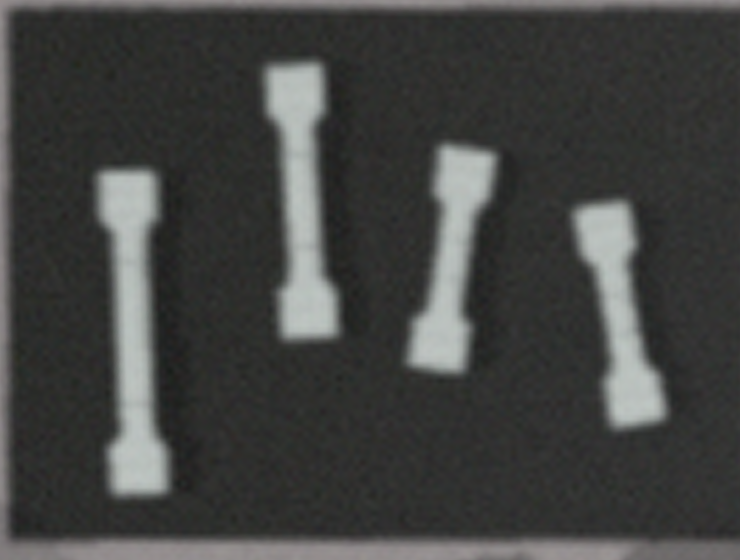

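```bash
python3 - <<'E'
from h import *
from scipy.ndimage import gaussian_filter1d as G
im,d=bot.grab_frame("top"); g=cv2.cvtColor(im,cv2.COLOR_RGB2GRAY).astype(np.float32)
r=rectify("top",g,.44,.70,-.36,.03,.014)
X=lambda row:700-row*.5
Y=lambda col:30-col*.5
res=[]
for c in range(20,340,20):
    p=r[:,c-8:c+8].mean(1); e=np.diff(G(p,2)); 
    # dark/ rib crossings at 50% level
    th=80; s=p>th; k=np.nonzero(np.diff(s.astype(int)))[0]
    k=[i+(p[i]-th)/(p[i]-p[i+1]) for i in k]
    if len(k)==6: res.append([Y(c)]+[X(a) for a in k])
res=np.array(res); print(np.round(res[::3],1))
for i in range(1,7):
    f=np.polyfit(res[:,0],res[:,i],1); print(i,"slope",round(f[0],4),"x at y=-100",round(np.polyval(f,-100),1), "resid",np.round(np.std(res[:,i]-np.polyval(f,res[:,0])),2))
for j,nm in((1,"c"),(3,"b"),(5,"a")):
    f=np.polyfit(res[:,0],(res[:,j]+res[:,j+1])/2,1); print(nm,f)
# stop face and row bars, at z=.022
r=rectify("top",g,.44,.70,-.36,.03,.022)
for nm,x in(("c",630),("b",573),("a",518)):
    for yy in(-310,):
        pass
    row=int((700-x)/.5); p=r[row-6:row+6].mean(0); k=np.nonzero(np.diff((p>125).astype(int)))[0]; print(nm,[Y(i) for i in k]); print(np.round(p[640:740:4]))
    # head centre at free end
r=rectify("top",g,.44,.70,-.36,.03,.024)
for x in (645,602,545,490):
    row=int((700-x)/.5); p=r[row-4:row+4].mean(0); k=np.nonzero(np.diff((p>190).astype(int)))[0]; print("stop top x",x,[Y(i) for i in k], p.max().round())
E
```

```text
[[  20.   660.2  629.4  603.7  573.2  547.7  516.2]
 [ -10.   658.7  627.3  602.3  571.2  545.8  514.9]
 [ -40.   657.   625.8  600.4  569.9  544.5  513. ]
 [ -70.   655.7  624.   599.1  567.9  542.9  511.9]
 [-100.   653.6  623.   597.3  566.8  541.1  509.9]
 [-130.   652.4  620.8  595.9  564.8  539.6  508.5]]
1 slope 0.0545 x at y=-100 653.8 resid 0.18
2 slope 0.0532 x at y=-100 622.7 resid 0.22
3 slope 0.0543 x at y=-100 597.3 resid 0.17
4 slope 0.0529 x at y=-100 566.6 resid 0.22
5 slope 0.0542 x at y=-100 541.2 resid 0.17
6 slope 0.0533 x at y=-100 510.0 resid 0.21
c [5.38749646e-02 6.43645668e+02]
b [5.35710552e-02 5.87306151e+02]
a [5.37190603e-02 5.30956060e+02]
c [np.float64(-183.0), np.float64(-335.5), np.float64(-356.0)]
[185. 185. 185. 185. 186. 185. 185. 185. 183. 183. 185. 185. 184. 182.
 180. 190. 207. 221. 223. 223. 214. 199. 161. 122. 108.]
b [np.float64(-204.5), np.float64(-332.5), np.float64(-351.5)]
[185. 184. 187. 187. 184. 184. 183. 184. 186. 187. 186. 185. 181. 188.
 204. 219. 226. 225. 221. 208. 174. 134. 114. 105. 106.]
a [np.float64(-152.5), np.float64(-330.5), np.float64(-348.5)]
[186. 187. 186. 185. 184. 184. 185. 186. 187. 186. 186. 190. 199. 212.
 221. 223. 223. 215. 195. 163. 130. 112. 109. 108. 108.]
stop top x 645 [] 186.0
stop top x 602 [np.float64(-318.5), np.float64(-326.5)] 210.0
stop top x 545 [np.float64(-315.0), np.float64(-320.0)] 206.0
stop top x 490 [np.float64(-312.5), np.float64(-321.5)] 213.0
```

Cross-checks:
- **Groove spacing:** 56.3 mm, against 56 given.
- **Row bar heads:** they lie on the groove centre lines within about 0.5 mm.
- **Rows:** near groove (a) long, middle (b) short, far (c) medium.
- **Bar to reach for:** all steel-coloured bars on the mat match their given sizes. The first is the short bar at pixel (320,256), measured 110.9 x 25.6 mm and confirmed in the crop above.

Next is a planner that works out the moves.

```bash
cat > plan.py <<'E'
import sys; from h import *
# usage: x y z(mm) yaw ; prints rz needed, then shift in tool axes after that turn
x,y,z,yaw=map(float,sys.argv[1:5]); s=bot.observe()
p=np.array(s["position"])*1000; Rc=R.from_euler('xyz',s["tool_rot"])
Rt=R.from_euler('xyz',[np.pi,0,yaw]); rv=(Rc.inv()*Rt).as_rotvec()
d=Rt.inv().apply(np.array([x,y,z])-p)
print("t",round(s["clock"],2),"p",np.round(p,1),"rpy",np.round(s["tool_rot"],3),"F",np.round(s["force"],1),"w",round(s["grip_width"]*1000,1))
print("rotvec",np.round(rv,3),"| shift now-axes",np.round(Rc.inv().apply(np.array([x,y,z])-p),1),"| after turn",np.round(d,1)); print("q",np.round(s["qpos"],2))
E
python3 plan.py 433 140.4 80 3.318
```

```text
t 0.5 p [195.9 593.5 231.3] rpy [-3.142  0.     2.823] F [-0.6  0.3  0.3] w 86.0
rotvec [-0.     0.    -0.495] | shift now-axes [-367.2 -355.9  151.3] | after turn [-153.9 -487.7  151.3]
q [-1.32  0.52 -0.04  1.6   0.02  1.02 -0.11]
```

```bash
python3 -m inch '[{"rz":-0.124,"dz":15,"hand":0},{"rz":-0.124,"dz":15,"hand":0},{"rz":-0.124,"dz":15,"hand":0},{"rz":-0.123,"dz":15,"hand":0},{"dx":-13,"dy":-41,"dz":8,"hand":0},{"dx":-13,"dy":-41,"dz":8,"hand":0},{"dx":-13,"dy":-41,"dz":8,"hand":0},{"dx":-13,"dy":-41,"dz":8,"hand":0},{"dx":-13,"dy":-41,"dz":8,"hand":0},{"dx":-13,"dy":-41,"dz":8,"hand":0}]' 40; python3 plan.py 433 140.4 45 3.318
```

```text
t 0.5 p [195.9 593.5 231.3] rpy [-3.142  0.     2.823] F [-0.6  0.3  0.3] w 86.0
rotvec [-0.     0.    -0.495] | shift now-axes [-367.2 -355.9  186.3] | after turn [-153.9 -487.7  186.3]
q [-1.32  0.52 -0.04  1.6   0.02  1.02 -0.11]schema error: expected keys dx, dy, dz, rx, ry, rz, hand
```

```bash
python3 -m inch '[{"dx":0,"dy":0,"dz":15,"rx":0,"ry":0,"rz":-0.124,"hand":0},{"dx":0,"dy":0,"dz":15,"rx":0,"ry":0,"rz":-0.124,"hand":0},{"dx":0,"dy":0,"dz":15,"rx":0,"ry":0,"rz":-0.124,"hand":0},{"dx":0,"dy":0,"dz":15,"rx":0,"ry":0,"rz":-0.123,"hand":0},{"dx":-13,"dy":-41,"dz":8,"rx":0,"ry":0,"rz":0,"hand":0},{"dx":-13,"dy":-41,"dz":8,"rx":0,"ry":0,"rz":0,"hand":0},{"dx":-13,"dy":-41,"dz":8,"rx":0,"ry":0,"rz":0,"hand":0},{"dx":-13,"dy":-41,"dz":8,"rx":0,"ry":0,"rz":0,"hand":0},{"dx":-13,"dy":-41,"dz":8,"rx":0,"ry":0,"rz":0,"hand":0},{"dx":-13,"dy":-41,"dz":8,"rx":0,"ry":0,"rz":0,"hand":0}]' 40; python3 plan.py 433 140.4 45 3.318
```

```text
clock: 1.5
position: [0.3164, 0.3635, 0.1232]
tool_rot: [3.141, 0.0, -2.965]
force: [0.3, 0.2, 0.5]
grip_width: 0.0425
t 1.5 p [316.4 363.5 123.2] rpy [ 3.141  0.    -2.965] F [0.3 0.2 0.5] w 42.5
rotvec [ 0.  0. -0.] | shift now-axes [ -75.6 -240.1   78.2] | after turn [ -75.6 -240.1   78.2]
q [-0.86  0.46 -0.15  2.06  0.11  0.63  0.66]
```

```bash
python3 -m inch '[{"dx":-12,"dy":-40,"dz":6,"rx":0,"ry":0,"rz":0,"hand":0},{"dx":-13,"dy":-40,"dz":6,"rx":0,"ry":0,"rz":0,"hand":0},{"dx":-13,"dy":-40,"dz":7,"rx":0,"ry":0,"rz":0,"hand":0},{"dx":-12.6,"dy":-40,"dz":7,"rx":0,"ry":0,"rz":0,"hand":0},{"dx":-13,"dy":-40,"dz":26,"rx":0,"ry":0,"rz":0,"hand":0},{"dx":-12,"dy":-40,"dz":26,"rx":0,"ry":0,"rz":0,"hand":0},{"dx":0,"dy":0,"dz":0,"rx":0,"ry":0,"rz":0,"hand":0}]'; python3 plan.py 433 140.4 8.5 3.318; python3 - <<'E'
from h import *
im,d=bot.grab_frame("top"); save("t2.png",cv2.resize(im[180:310,200:400],None,fx=4,fy=4))
im,d=bot.grab_frame("side"); save("s2.png",cv2.resize(im[130:330,200:420],None,fx=3,fy=3))
E
```

```text
clock: 2.2
position: [0.433, 0.1364, 0.0429]
tool_rot: [-3.139, -0.003, -2.972]
force: [-0.7, 1.4, 0.7]
grip_width: 0.0429
t 2.2 p [433.  136.4  42.9] rpy [-3.139e+00 -3.000e-03 -2.972e+00] F [-0.7  1.4  0.7] w 42.9
rotvec [-0.003 -0.003 -0.007] | shift now-axes [-0.8  4.1 34.4] | after turn [-0.7  4.  34.4]
q [-0.35  0.59 -0.12  2.17  0.17  0.4   1.14]
```

View pics/t2.png

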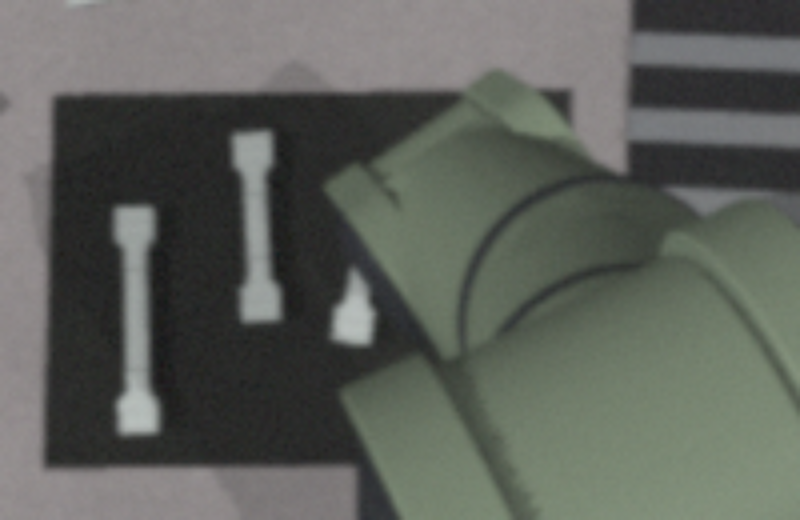

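View pics/s2.png

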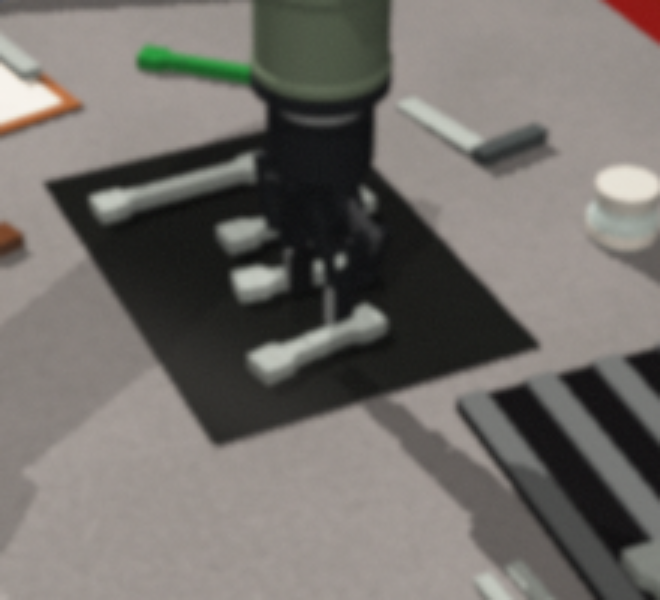

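The gripper stands over the rightmost short bar: waist at crop pixel (325,340) in the side view, with neighbours clear of the fingers.

```bash
python3 plan.py 433 140.4 8.5 3.318
```

```text
t 2.3 p [432.4 141.1  44.9] rpy [-3.141e+00 -1.000e-03 -2.968e+00] F [-0.5 -0.7  0.5] w 42.5
rotvec [-0.    -0.001 -0.002] | shift now-axes [-0.5 -0.8 36.4] | after turn [-0.5 -0.8 36.4]
q [-0.35  0.58 -0.12  2.16  0.17  0.4   1.13]
```

```bash
python3 -m inch '[{"dx":-0.5,"dy":-0.7,"dz":12,"rx":0,"ry":0,"rz":0,"hand":0},{"dx":0,"dy":0,"dz":12,"rx":0,"ry":0,"rz":0,"hand":0},{"dx":0,"dy":0,"dz":8,"rx":0,"ry":0,"rz":0,"hand":0},{"dx":0,"dy":0,"dz":4.2,"rx":0,"ry":0,"rz":0,"hand":0},{"dx":0,"dy":0,"dz":0,"rx":0,"ry":0,"rz":0,"hand":0.3},{"dx":0,"dy":0,"dz":0,"rx":0,"ry":0,"rz":0,"hand":1},{"dx":0,"dy":0,"dz":0,"rx":0,"ry":0,"rz":0,"hand":1},{"dx":0,"dy":0,"dz":0,"rx":0,"ry":0,"rz":0,"hand":1},{"dx":0,"dy":0,"dz":0,"rx":0,"ry":0,"rz":0,"hand":1}]' 40; python3 plan.py 433 140.4 40 3.318
```

```text
clock: 3.2
position: [0.4331, 0.1414, 0.0094]
tool_rot: [3.141, 0.0, -2.965]
force: [-0.2, 0.4, 4.4]
grip_width: 0.0123
t 3.2 p [433.1 141.4   9.4] rpy [ 3.141  0.    -2.965] F [-0.2  0.4  4.4] w 12.3
rotvec [ 0.  0. -0.] | shift now-axes [  0.2  -1.  -30.6] | after turn [  0.2  -1.  -30.6]
q [-0.37  0.66 -0.1   2.17  0.19  0.32  1.12]
```

```bash
python3 -m inch '[{"dx":0,"dy":0,"dz":-10,"rx":0,"ry":0,"rz":0,"hand":1},{"dx":0,"dy":0,"dz":-20,"rx":0,"ry":0,"rz":0,"hand":1},{"dx":0,"dy":0,"dz":-20,"rx":0,"ry":0,"rz":0,"hand":1},{"dx":0,"dy":0,"dz":0,"rx":0,"ry":0,"rz":0.1,"hand":1},{"dx":0,"dy":0,"dz":0,"rx":0,"ry":0,"rz":0.14,"hand":1},{"dx":0,"dy":0,"dz":0,"rx":0,"ry":0,"rz":0.14,"hand":1},{"dx":0,"dy":0,"dz":0,"rx":0,"ry":0,"rz":0.14,"hand":1},{"dx":0,"dy":0,"dz":0,"rx":0,"ry":0,"rz":0.14,"hand":1},{"dx":0,"dy":0,"dz":0,"rx":0,"ry":0,"rz":0.14,"hand":1}]'; python3 plan.py 581.3 -125 45 1.517
```

```text
clock: 4.1
position: [0.4329, 0.1414, 0.0598]
tool_rot: [3.141, -0.0, 2.512]
force: [-0.4, 0.5, -1.5]
grip_width: 0.0129
t 4.1 p [432.9 141.4  59.8] rpy [ 3.141 -0.     2.512] F [-0.4  0.5 -1.5] w 12.9
rotvec [ 0.    -0.     0.995] | shift now-axes [-276.8 -128.    14.7] | after turn [-258.1  162.5   14.8]
q [-0.5   0.56  0.08  2.17 -0.1   0.42  0.59]
```

```bash
python3 -m inch '[{"dx":0,"dy":0,"dz":0,"rx":0,"ry":0,"rz":0.142,"hand":1},{"dx":0,"dy":0,"dz":0,"rx":0,"ry":0,"rz":0.142,"hand":1},{"dx":0,"dy":0,"dz":0,"rx":0,"ry":0,"rz":0.142,"hand":1},{"dx":0,"dy":0,"dz":0,"rx":0,"ry":0,"rz":0.142,"hand":1},{"dx":0,"dy":0,"dz":0,"rx":0,"ry":0,"rz":0.142,"hand":1},{"dx":0,"dy":0,"dz":0,"rx":0,"ry":0,"rz":0.142,"hand":1},{"dx":-20,"dy":12,"dz":0,"rx":0,"ry":0,"rz":0.143,"hand":1},{"dx":-32,"dy":20,"dz":0,"rx":0,"ry":0,"rz":0,"hand":1},{"dx":-38,"dy":24,"dz":0,"rx":0,"ry":0,"rz":0,"hand":1},{"dx":-38,"dy":24,"dz":0,"rx":0,"ry":0,"rz":0,"hand":1}]'; python3 plan.py 581.3 -125 45 1.517
```

```text
clock: 5.1
position: [0.5101, 0.0105, 0.0598]
tool_rot: [3.141, -0.001, 1.524]
force: [1.0, 0.6, -1.5]
grip_width: 0.0122
t 5.1 p [510.1  10.5  59.8] rpy [ 3.141e+00 -1.000e-03  1.524e+00] F [ 1.   0.6 -1.5] w 12.2
rotvec [ 0.    -0.001  0.007] | shift now-axes [-132.    77.5   14.6] | after turn [-131.5   78.4   14.8]
q [-0.37  0.64  0.32  2.04 -0.38  0.52  0.18]
```

```bash
python3 -m inch '[{"dx":-38,"dy":23,"dz":0,"rx":0,"ry":0,"rz":0,"hand":1},{"dx":-38,"dy":23,"dz":0,"rx":0,"ry":0,"rz":0,"hand":1},{"dx":-30,"dy":18,"dz":0,"rx":0,"ry":0,"rz":0,"hand":1},{"dx":-18,"dy":11,"dz":5,"rx":0,"ry":0,"rz":0,"hand":1},{"dx":-7,"dy":3,"dz":10,"rx":0,"ry":0,"rz":0,"hand":1},{"dx":0,"dy":0,"dz":0,"rx":0,"ry":0,"rz":0,"hand":1},{"dx":0,"dy":0,"dz":0,"rx":0,"ry":0,"rz":0,"hand":1}]'; python3 plan.py 581.3 -125 17 1.517;python3 - <<'E'
from h import *
im,d=bot.grab_frame("top"); save("t3.png",cv2.resize(im[150:260,330:500],None,fx=4,fy=4))
im,d=bot.grab_frame("side"); save("s3.png",cv2.resize(im[200:400,330:550],None,fx=3,fy=3))
E
```

```text
clock: 5.8
position: [0.5805, -0.1219, 0.044]
tool_rot: [-3.14, -0.001, 1.523]
force: [0.5, 0.2, -1.1]
grip_width: 0.0124
t 5.8 p [ 580.5 -121.9   44. ] rpy [-3.140e+00 -1.000e-03  1.523e+00] F [ 0.5  0.2 -1.1] w 12.4
rotvec [-0.001 -0.001  0.006] | shift now-axes [-3.1  1.  27. ] | after turn [-3.1  1.  27. ]
q [-0.1   0.75  0.3   1.82 -0.36  0.62  0.37]
```

View pics/t3.png

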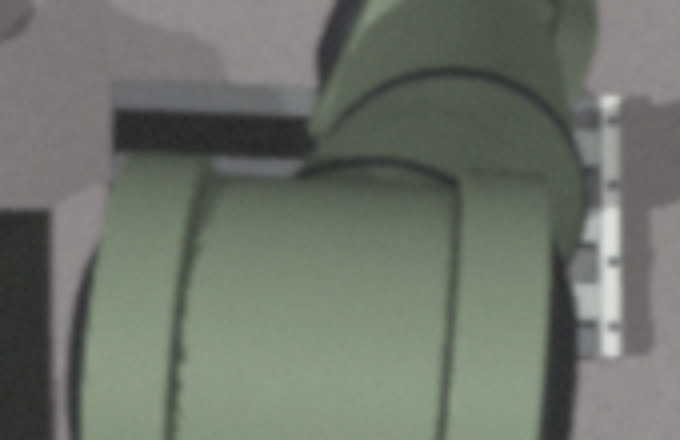

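View pics/s3.png

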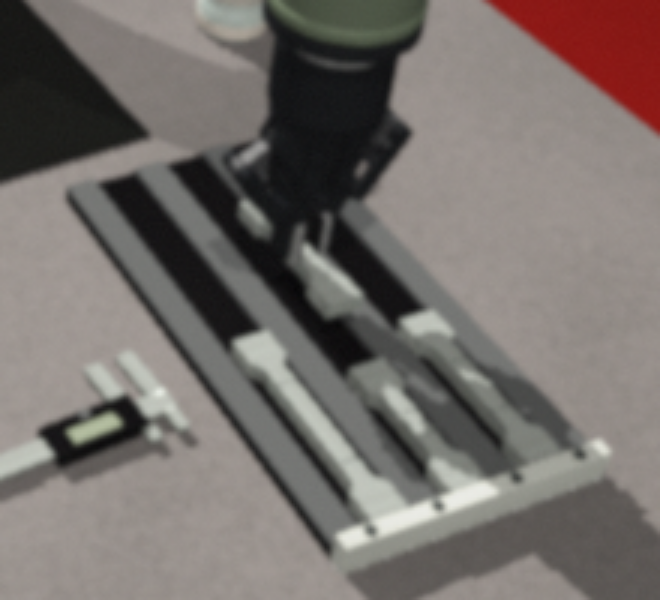

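The side view shows the bar held level above the middle groove, with its front head at crop (330,290) behind the short row bar at (370,375). I lower it with force checks.

```bash
python3 -m inch '[{"dx":0,"dy":1,"dz":10,"rx":0,"ry":0,"rz":0.006,"hand":1},{"dx":0,"dy":0,"dz":8,"rx":0,"ry":0,"rz":0,"hand":1},{"dx":0,"dy":0,"dz":4,"rx":0,"ry":0,"rz":0,"hand":1},{"dx":0,"dy":0,"dz":1,"rx":0,"ry":0,"rz":0,"hand":1},{"dx":0,"dy":0,"dz":0,"rx":0,"ry":0,"rz":0,"hand":1},{"dx":0,"dy":0,"dz":0,"rx":0,"ry":0,"rz":0,"hand":1}]'; python3 plan.py 581.3 -125 17 1.517
```

```text
clock: 6.5
position: [0.5822, -0.1233, 0.0212]
tool_rot: [3.141, 0.0, 1.517]
force: [0.6, 0.0, -1.4]
grip_width: 0.0126
t 6.5 p [ 582.2 -123.3   21.2] rpy [3.141 0.    1.517] F [ 0.6  0.  -1.4] w 12.6
rotvec [ 0.  0. -0.] | shift now-axes [-1.7 -0.8  4.2] | after turn [-1.7 -0.8  4.2]
q [-0.08  0.79  0.28  1.82 -0.37  0.58  0.38]
```

```bash
python3 -m inch '[{"dx":0,"dy":-0.8,"dz":1,"rx":0,"ry":0,"rz":0,"hand":1},{"dx":0,"dy":0,"dz":1,"rx":0,"ry":0,"rz":0,"hand":1},{"dx":0,"dy":0,"dz":1,"rx":0,"ry":0,"rz":0,"hand":1},{"dx":0,"dy":0,"dz":0,"rx":0,"ry":0,"rz":0,"hand":1},{"dx":0,"dy":0,"dz":0,"rx":0,"ry":0,"rz":0,"hand":1}]'; python3 -m inch '[{"dx":0,"dy":0,"dz":1,"rx":0,"ry":0,"rz":0,"hand":1},{"dx":0,"dy":0,"dz":0,"rx":0,"ry":0,"rz":0,"hand":1},{"dx":0,"dy":0,"dz":0,"rx":0,"ry":0,"rz":0,"hand":1}]'
```

```text
clock: 7.0
position: [0.5813, -0.1232, 0.0181]
tool_rot: [3.142, 0.0, 1.517]
force: [1.1, 0.1, -0.9]
grip_width: 0.0123
clock: 7.3
position: [0.5813, -0.1232, 0.0171]
tool_rot: [-3.142, 0.0, 1.517]
force: [-0.1, 0.7, -2.2]
grip_width: 0.0122
```

```bash
python3 -m inch '[{"dx":-3,"dy":0,"dz":0.4,"rx":0,"ry":0,"rz":0,"hand":1},{"dx":-6,"dy":0,"dz":0,"rx":0,"ry":0,"rz":0,"hand":1},{"dx":-6,"dy":0,"dz":0,"rx":0,"ry":0,"rz":0,"hand":1},{"dx":-4,"dy":0,"dz":0,"rx":0,"ry":0,"rz":0,"hand":1},{"dx":-2,"dy":0,"dz":0,"rx":0,"ry":0,"rz":0,"hand":1},{"dx":-1,"dy":0,"dz":0,"rx":0,"ry":0,"rz":0,"hand":1},{"dx":0,"dy":0,"dz":0,"rx":0,"ry":0,"rz":0,"hand":1}]';python3 -m inch '[{"dx":-1,"dy":0,"dz":0,"rx":0,"ry":0,"rz":0,"hand":1},{"dx":-1,"dy":0,"dz":0,"rx":0,"ry":0,"rz":0,"hand":1},{"dx":0,"dy":0,"dz":0,"rx":0,"ry":0,"rz":0,"hand":1}]'; python3 plan.py 580 -150 17 1.517
```

```text
clock: 8.0
position: [0.5801, -0.1452, 0.0167]
tool_rot: [-3.142, -0.0, 1.517]
force: [-0.5, -0.1, -1.9]
grip_width: 0.0127
clock: 8.3
position: [0.58, -0.1472, 0.0167]
tool_rot: [3.142, 0.0, 1.517]
force: [-0.3, -0.6, -2.0]
grip_width: 0.0125
t 8.3 p [ 580.  -147.2   16.7] rpy [3.142 0.    1.517] F [-0.3 -0.6 -2. ] w 12.5
rotvec [ 0.  0. -0.] | shift now-axes [-2.8  0.1 -0.3] | after turn [-2.8  0.1 -0.3]
q [-0.04  0.8   0.28  1.81 -0.37  0.58  0.41]
```

```bash
for i in 1; do :; done; python3 -m inch '[{"dx":-1,"dy":0,"dz":0,"rx":0,"ry":0,"rz":0,"hand":1},{"dx":0,"dy":0,"dz":0,"rx":0,"ry":0,"rz":0,"hand":1}]'; python3 -m inch '[{"dx":-1,"dy":0,"dz":0,"rx":0,"ry":0,"rz":0,"hand":1},{"dx":0,"dy":0,"dz":0,"rx":0,"ry":0,"rz":0,"hand":1}]'
```

```text
clock: 8.5
position: [0.58, -0.1483, 0.0167]
tool_rot: [3.142, 0.0, 1.517]
force: [-0.0, 0.3, -1.4]
grip_width: 0.0123
clock: 8.7
position: [0.5799, -0.1493, 0.0167]
tool_rot: [3.142, 0.0, 1.517]
force: [-0.8, -0.5, -2.1]
grip_width: 0.0123
```

```bash
python3 -m inch '[{"dx":-0.7,"dy":0,"dz":0,"rx":0,"ry":0,"rz":0,"hand":1},{"dx":0,"dy":0,"dz":0,"rx":0,"ry":0,"rz":0,"hand":1}]'
```

```text
clock: 8.9
position: [0.5798, -0.1499, 0.0167]
tool_rot: [-3.142, 0.0, 1.517]
force: [0.6, -0.8, -1.8]
grip_width: 0.0124
```

```bash
python3 -m inch '[{"dx":-0.7,"dy":0,"dz":0,"rx":0,"ry":0,"rz":0,"hand":1},{"dx":0,"dy":0,"dz":0,"rx":0,"ry":0,"rz":0,"hand":1}]'; python3 -m inch '[{"dx":-0.6,"dy":0,"dz":0,"rx":0,"ry":0,"rz":0,"hand":1},{"dx":0,"dy":0,"dz":0,"rx":0,"ry":0,"rz":0,"hand":1}]'
```

```text
clock: 9.1
position: [0.5798, -0.1507, 0.0167]
tool_rot: [-3.142, 0.0, 1.517]
force: [-0.1, 0.2, -1.1]
grip_width: 0.0128
clock: 9.3
position: [0.5798, -0.1512, 0.0167]
tool_rot: [3.142, 0.0, 1.517]
force: [-0.0, -0.3, -1.8]
grip_width: 0.0122
```

```bash
python3 -m inch '[{"dx":-0.6,"dy":0,"dz":0,"rx":0,"ry":0,"rz":0,"hand":1},{"dx":0,"dy":0,"dz":0,"rx":0,"ry":0,"rz":0,"hand":1}]'
```

```text
clock: 9.5
position: [0.5798, -0.1518, 0.0167]
tool_rot: [3.142, 0.0, 1.517]
force: [-0.5, -0.2, -1.2]
grip_width: 0.0123
```

```bash
python3 -m inch '[{"dx":-0.7,"dy":0,"dz":0,"rx":0,"ry":0,"rz":0,"hand":1},{"dx":0,"dy":0,"dz":0,"rx":0,"ry":0,"rz":0,"hand":1}]'; python3 - <<'E'
from h import *
im,d=bot.grab_frame("side"); save("s4.png",cv2.resize(im[250:390,400:560],None,fx=5,fy=5,interpolation=cv2.INTER_CUBIC))
E
```

```text
clock: 9.7
position: [0.5797, -0.1526, 0.0167]
tool_rot: [-3.142, 0.0, 1.517]
force: [0.9, -0.1, -1.4]
grip_width: 0.0122
```

View pics/s4.png

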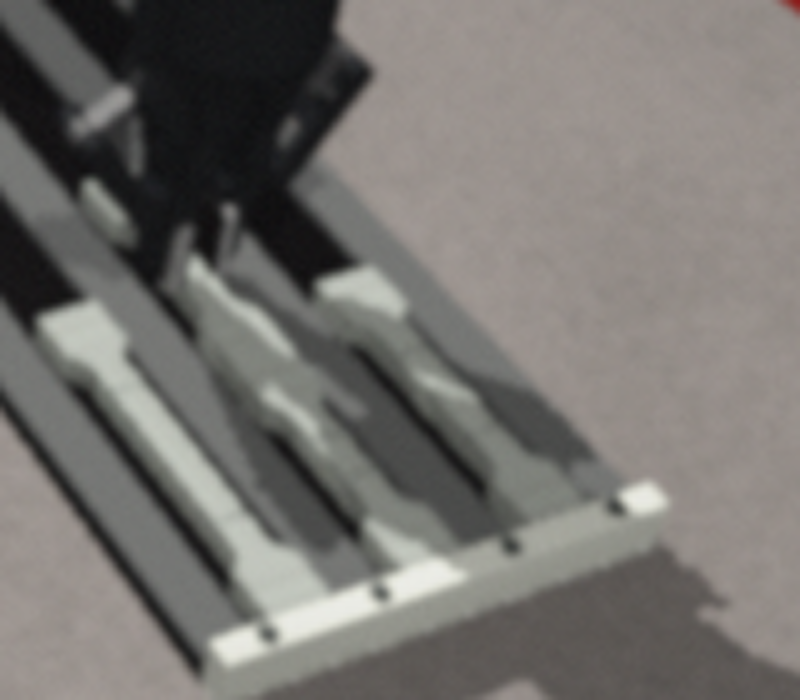

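It is in the groove, with its front head all but touching the row bar near (260,385). I continue in fine steps.

```bash
python3 -m inch '[{"dx":-0.7,"dy":0,"dz":0,"rx":0,"ry":0,"rz":0,"hand":1},{"dx":0,"dy":0,"dz":0,"rx":0,"ry":0,"rz":0,"hand":1}]'; python3 -m inch '[{"dx":-0.5,"dy":0,"dz":0,"rx":0,"ry":0,"rz":0,"hand":1},{"dx":0,"dy":0,"dz":0,"rx":0,"ry":0,"rz":0,"hand":1}]'
```

```text
clock: 9.95
position: [0.5797, -0.1531, 0.0167]
tool_rot: [-3.142, -0.0, 1.517]
force: [-0.0, 0.7, -1.9]
grip_width: 0.0125
clock: 10.15
position: [0.5797, -0.1531, 0.0167]
tool_rot: [-3.141, -0.001, 1.517]
force: [0.3, 4.7, -1.2]
grip_width: 0.0127
```

```bash
python3 -m inch '[{"dx":-0.5,"dy":0,"dz":0,"rx":0,"ry":0,"rz":0,"hand":1},{"dx":0,"dy":0,"dz":0,"rx":0,"ry":0,"rz":0,"hand":1}]'
```

```text
clock: 10.35
position: [0.5797, -0.1532, 0.0166]
tool_rot: [-3.141, -0.001, 1.517]
force: [-0.2, 6.7, -0.5]
grip_width: 0.0125
```

Contact: about 6 N along +y, and the bar has stopped moving. I set it down and release.

```bash
python3 -m inch '[{"dx":0,"dy":0,"dz":0.4,"rx":0,"ry":0,"rz":0,"hand":1},{"dx":0,"dy":0,"dz":0,"rx":0,"ry":0,"rz":0,"hand":1}]'; python3 -m inch '[{"dx":0,"dy":0,"dz":0,"rx":0,"ry":0,"rz":0,"hand":0.75},{"dx":0,"dy":0,"dz":0,"rx":0,"ry":0,"rz":0,"hand":0.3},{"dx":0,"dy":0,"dz":0,"rx":0,"ry":0,"rz":0,"hand":0.3},{"dx":0,"dy":0,"dz":-10,"rx":0,"ry":0,"rz":0,"hand":0.3},{"dx":0,"dy":0,"dz":-30,"rx":0,"ry":0,"rz":0,"hand":0.3},{"dx":0,"dy":0,"dz":-20,"rx":0,"ry":0,"rz":0,"hand":0.3}]'; python3 plan.py 460.5 224.4 45 2.994
```

```text
clock: 10.55
position: [0.5797, -0.1532, 0.0165]
tool_rot: [-3.141, -0.001, 1.517]
force: [-1.5, 7.2, 4.5]
grip_width: 0.0122
clock: 11.15
position: [0.5799, -0.1547, 0.0783]
tool_rot: [3.141, 0.001, 1.516]
force: [0.2, 0.2, -0.1]
grip_width: 0.0301
t 11.15 p [ 579.9 -154.7   78.3] rpy [3.141e+00 1.000e-03 1.516e+00] F [ 0.2  0.2 -0.1] w 30.1
rotvec [ 0.000e+00  1.000e-03 -1.478e+00] | shift now-axes [ 372.1 -139.9   33. ] | after turn [173.8 357.5  33.3]
q [-0.06  0.71  0.33  1.8  -0.33  0.69  0.4 ]
```

```bash
python3 -m inch '[{"dx":25,"dy":-10,"dz":0,"rx":0,"ry":0,"rz":0,"hand":0},{"dx":45,"dy":-17,"dz":0,"rx":0,"ry":0,"rz":0,"hand":0},{"dx":45,"dy":-17,"dz":0,"rx":0,"ry":0,"rz":0,"hand":0},{"dx":45,"dy":-17,"dz":0,"rx":0,"ry":0,"rz":0,"hand":0},{"dx":45,"dy":-17,"dz":0,"rx":0,"ry":0,"rz":0,"hand":0},{"dx":45,"dy":-17,"dz":0,"rx":0,"ry":0,"rz":0,"hand":0},{"dx":45,"dy":-17,"dz":0,"rx":0,"ry":0,"rz":0,"hand":0},{"dx":45,"dy":-17,"dz":0,"rx":0,"ry":0,"rz":0,"hand":0},{"dx":25,"dy":-9,"dz":0,"rx":0,"ry":0,"rz":0,"hand":0},{"dx":0,"dy":0,"dz":0,"rx":0,"ry":0,"rz":-0.14,"hand":0}]';python3 -m inch '[{"dx":0,"dy":0,"dz":0,"rx":0,"ry":0,"rz":-0.149,"hand":0},{"dx":0,"dy":0,"dz":0,"rx":0,"ry":0,"rz":-0.149,"hand":0},{"dx":0,"dy":0,"dz":0,"rx":0,"ry":0,"rz":-0.149,"hand":0},{"dx":0,"dy":0,"dz":0,"rx":0,"ry":0,"rz":-0.149,"hand":0},{"dx":0,"dy":0,"dz":0,"rx":0,"ry":0,"rz":-0.149,"hand":0},{"dx":0,"dy":0,"dz":0,"rx":0,"ry":0,"rz":-0.149,"hand":0},{"dx":0,"dy":0,"dz":0,"rx":0,"ry":0,"rz":-0.149,"hand":0},{"dx":0,"dy":0,"dz":0,"rx":0,"ry":0,"rz":-0.149,"hand":0},{"dx":0,"dy":0,"dz":0,"rx":0,"ry":0,"rz":-0.146,"hand":0},{"dx":0,"dy":0,"dz":0,"rx":0,"ry":0,"rz":0,"hand":0}]'; python3 plan.py 460.5 224.4 45 2.994
python3 - <<'E'
from h import *
im,d=bot.grab_frame("top"); save("t5.png",cv2.resize(im[160:310,200:500],None,fx=2.66,fy=2.66,interpolation=cv2.INTER_CUBIC))
E
```

```text
clock: 12.15
position: [0.4602, 0.2222, 0.0767]
tool_rot: [3.141, -0.001, 1.663]
force: [-0.5, -0.9, 0.3]
grip_width: 0.0423
clock: 13.15
position: [0.4621, 0.2173, 0.0769]
tool_rot: [3.141, 0.001, 2.997]
force: [-0.3, 0.3, -0.3]
grip_width: 0.0427
t 13.15 p [462.1 217.3  76.9] rpy [3.141e+00 1.000e-03 2.997e+00] F [-0.3  0.3 -0.3] w 42.7
rotvec [0.    0.001 0.003] | shift now-axes [ 2.6  6.8 31.9] | after turn [ 2.6  6.8 31.9]
q [-0.53  0.58 -0.03  2.02  0.03  0.55  0.84]
```

View pics/t5.png

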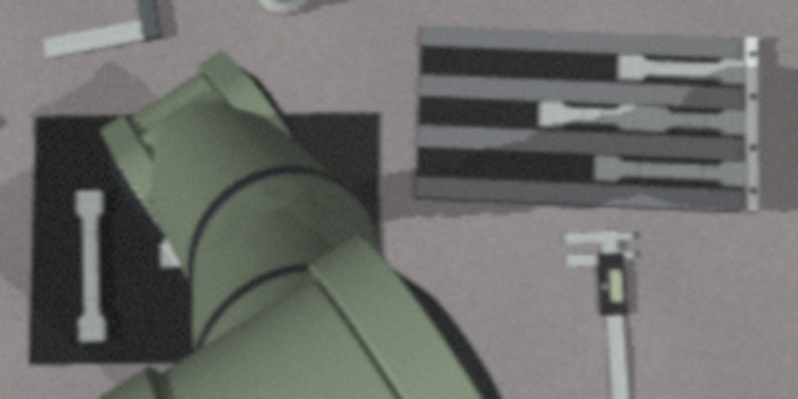

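The first short bar lies in the middle groove, closed up at crop (635,118). Next is the second short bar.

```bash
python3 -m inch '[{"dx":2.6,"dy":6.8,"dz":20,"rx":0,"ry":0,"rz":0,"hand":0},{"dx":0,"dy":0,"dz":20,"rx":0,"ry":0,"rz":0,"hand":0},{"dx":0,"dy":0,"dz":12,"rx":0,"ry":0,"rz":0,"hand":0},{"dx":0,"dy":0,"dz":0,"rx":0,"ry":0,"rz":0,"hand":0},{"dx":0,"dy":0,"dz":0,"rx":0,"ry":0,"rz":0,"hand":0}]';python3 plan.py 460.5 224.4 8.5 2.994
```

```text
clock: 13.7
position: [0.4602, 0.2248, 0.0247]
tool_rot: [-3.141, 0.0, 2.993]
force: [0.3, 0.8, -0.8]
grip_width: 0.0428
t 13.7 p [460.2 224.8  24.7] rpy [-3.141  0.     2.993] F [ 0.3  0.8 -0.8] w 42.8
rotvec [-0.     0.    -0.001] | shift now-axes [-0.4 -0.3 16.2] | after turn [-0.4 -0.3 16.2]
q [-0.55  0.67 -0.03  2.03  0.04  0.44  0.82]
```

```bash
python3 -m inch '[{"dx":-0.4,"dy":0,"dz":10,"rx":0,"ry":0,"rz":0,"hand":0},{"dx":0,"dy":0,"dz":6.2,"rx":0,"ry":0,"rz":0,"hand":0},{"dx":0,"dy":0,"dz":0,"rx":0,"ry":0,"rz":0,"hand":0.3},{"dx":0,"dy":0,"dz":0,"rx":0,"ry":0,"rz":0,"hand":1},{"dx":0,"dy":0,"dz":0,"rx":0,"ry":0,"rz":0,"hand":1},{"dx":0,"dy":0,"dz":0,"rx":0,"ry":0,"rz":0,"hand":1},{"dx":0,"dy":0,"dz":0,"rx":0,"ry":0,"rz":0,"hand":1},{"dx":0,"dy":0,"dz":-10,"rx":0,"ry":0,"rz":0,"hand":1},{"dx":0,"dy":0,"dz":-20,"rx":0,"ry":0,"rz":0,"hand":1},{"dx":0,"dy":0,"dz":-20,"rx":0,"ry":0,"rz":0,"hand":1}]'; python3 plan.py 587 -18 45 1.517
```

```text
clock: 14.7
position: [0.4602, 0.2247, 0.0591]
tool_rot: [-3.141, -0.0, 2.995]
force: [0.3, 0.6, -2.4]
grip_width: 0.0122
t 14.7 p [460.2 224.7  59.1] rpy [-3.141 -0.     2.995] F [ 0.3  0.6 -2.4] w 12.2
rotvec [-1.000e-03 -0.000e+00  1.478e+00] | shift now-axes [-161.  -221.5   14.1] | after turn [-235.5  139.7   14.1]
q [-0.55  0.61 -0.03  2.02  0.03  0.51  0.82]
```

```bash
python3 -m inch '[{"dx":0,"dy":0,"dz":0,"rx":0,"ry":0,"rz":0.14,"hand":1},{"dx":0,"dy":0,"dz":0,"rx":0,"ry":0,"rz":0.149,"hand":1},{"dx":0,"dy":0,"dz":0,"rx":0,"ry":0,"rz":0.149,"hand":1},{"dx":0,"dy":0,"dz":0,"rx":0,"ry":0,"rz":0.149,"hand":1},{"dx":0,"dy":0,"dz":0,"rx":0,"ry":0,"rz":0.149,"hand":1},{"dx":0,"dy":0,"dz":0,"rx":0,"ry":0,"rz":0.149,"hand":1},{"dx":0,"dy":0,"dz":0,"rx":0,"ry":0,"rz":0.149,"hand":1},{"dx":0,"dy":0,"dz":0,"rx":0,"ry":0,"rz":0.149,"hand":1},{"dx":0,"dy":0,"dz":0,"rx":0,"ry":0,"rz":0.149,"hand":1},{"dx":0,"dy":0,"dz":0,"rx":0,"ry":0,"rz":0.146,"hand":1}]';python3 -m inch '[{"dx":-20,"dy":12,"dz":0,"rx":0,"ry":0,"rz":0,"hand":1},{"dx":-35,"dy":21,"dz":0,"rx":0,"ry":0,"rz":0,"hand":1},{"dx":-40,"dy":24,"dz":0,"rx":0,"ry":0,"rz":0,"hand":1},{"dx":-40,"dy":24,"dz":0,"rx":0,"ry":0,"rz":0,"hand":1},{"dx":-40,"dy":24,"dz":0,"rx":0,"ry":0,"rz":0,"hand":1},{"dx":-35,"dy":20,"dz":0,"rx":0,"ry":0,"rz":0,"hand":1},{"dx":-20,"dy":11,"dz":7,"rx":0,"ry":0,"rz":0,"hand":1},{"dx":-5,"dy":3.7,"dz":8,"rx":0,"ry":0,"rz":0,"hand":1},{"dx":0,"dy":0,"dz":0,"rx":0,"ry":0,"rz":0,"hand":1},{"dx":0,"dy":0,"dz":0,"rx":0,"ry":0,"rz":0,"hand":1}]'; python3 plan.py 587 -18 21 1.517
```

```text
clock: 15.7
position: [0.4603, 0.2251, 0.0588]
tool_rot: [-3.142, -0.001, 1.511]
force: [-0.7, 0.2, -2.4]
grip_width: 0.0128
clock: 16.7
position: [0.5867, -0.0161, 0.0432]
tool_rot: [-3.141, -0.001, 1.518]
force: [-0.5, 0.5, -1.6]
grip_width: 0.0127
t 16.7 p [586.7 -16.1  43.2] rpy [-3.141e+00 -1.000e-03  1.518e+00] F [-0.5  0.5 -1.6] w 12.7
rotvec [-0.001 -0.001  0.001] | shift now-axes [-1.9  0.4 22.2] | after turn [-1.9  0.4 22.2]
q [-0.29  0.75  0.32  1.84 -0.38  0.61  0.21]
```

```bash
python3 -m inch '[{"dx":0,"dy":0,"dz":10,"rx":0,"ry":0,"rz":0,"hand":1},{"dx":0,"dy":0,"dz":8,"rx":0,"ry":0,"rz":0,"hand":1},{"dx":0,"dy":0,"dz":4,"rx":0,"ry":0,"rz":0,"hand":1},{"dx":0,"dy":0,"dz":0,"rx":0,"ry":0,"rz":0,"hand":1},{"dx":0,"dy":0,"dz":0,"rx":0,"ry":0,"rz":0,"hand":1}]'; python3 plan.py 587.1 -18 17 1.517
```

```text
clock: 17.2
position: [0.5871, -0.0173, 0.021]
tool_rot: [-3.141, 0.0, 1.517]
force: [0.1, -0.3, -2.0]
grip_width: 0.0128
t 17.2 p [587.1 -17.3  21. ] rpy [-3.141  0.     1.517] F [ 0.1 -0.3 -2. ] w 12.8
rotvec [-0.  0. -0.] | shift now-axes [-0.7  0.   4. ] | after turn [-0.7  0.   4. ]
q [-0.28  0.78  0.3   1.84 -0.39  0.57  0.22]
```

```bash
python3 -m inch '[{"dx":0,"dy":0,"dz":1,"rx":0,"ry":0,"rz":0,"hand":1},{"dx":0,"dy":0,"dz":1,"rx":0,"ry":0,"rz":0,"hand":1},{"dx":0,"dy":0,"dz":1,"rx":0,"ry":0,"rz":0,"hand":1},{"dx":0,"dy":0,"dz":1,"rx":0,"ry":0,"rz":0,"hand":1},{"dx":0,"dy":0,"dz":0,"rx":0,"ry":0,"rz":0,"hand":1}]'; python3 -m inch '[{"dx":-4,"dy":0,"dz":0,"rx":0,"ry":0,"rz":0,"hand":1},{"dx":-6,"dy":0,"dz":0,"rx":0,"ry":0,"rz":0,"hand":1},{"dx":-5,"dy":0,"dz":0,"rx":0,"ry":0,"rz":0,"hand":1},{"dx":-2,"dy":0,"dz":0,"rx":0,"ry":0,"rz":0,"hand":1},{"dx":-1,"dy":0,"dz":0,"rx":0,"ry":0,"rz":0,"hand":1},{"dx":-1,"dy":0,"dz":0,"rx":0,"ry":0,"rz":0,"hand":1},{"dx":0,"dy":0,"dz":0,"rx":0,"ry":0,"rz":0,"hand":1}]'
```

```text
clock: 17.7
position: [0.5871, -0.0174, 0.017]
tool_rot: [-3.141, 0.0, 1.517]
force: [-0.6, 0.4, -1.7]
grip_width: 0.0128
clock: 18.4
position: [0.5862, -0.0364, 0.0171]
tool_rot: [3.142, 0.0, 1.517]
force: [-0.2, -0.3, -1.7]
grip_width: 0.0126
```

```bash
python3 -m inch '[{"dx":-1,"dy":0,"dz":0,"rx":0,"ry":0,"rz":0,"hand":1},{"dx":-0.7,"dy":0,"dz":0,"rx":0,"ry":0,"rz":0,"hand":1},{"dx":0,"dy":0,"dz":0,"rx":0,"ry":0,"rz":0,"hand":1}]';  python3 -m inch '[{"dx":-0.7,"dy":0,"dz":0,"rx":0,"ry":0,"rz":0,"hand":1},{"dx":-0.3,"dy":0,"dz":0,"rx":0,"ry":0,"rz":0,"hand":1},{"dx":0,"dy":0,"dz":0,"rx":0,"ry":0,"rz":0,"hand":1}]'
```

```text
clock: 18.7
position: [0.5861, -0.0381, 0.0171]
tool_rot: [3.142, 0.0, 1.517]
force: [0.7, 0.6, -2.9]
grip_width: 0.0125
clock: 19.0
position: [0.586, -0.0391, 0.0171]
tool_rot: [3.142, 0.0, 1.517]
force: [0.7, 0.7, -1.2]
grip_width: 0.0122
```

```bash
python3 -m inch '[{"dx":-0.7,"dy":0,"dz":0,"rx":0,"ry":0,"rz":0,"hand":1},{"dx":0,"dy":0,"dz":0,"rx":0,"ry":0,"rz":0,"hand":1}]';  python3 -m inch '[{"dx":-0.7,"dy":0,"dz":0,"rx":0,"ry":0,"rz":0,"hand":1},{"dx":0,"dy":0,"dz":0,"rx":0,"ry":0,"rz":0,"hand":1}]'
```

```text
clock: 19.2
position: [0.586, -0.0398, 0.0171]
tool_rot: [3.142, 0.0, 1.517]
force: [-0.8, 0.2, -3.0]
grip_width: 0.0127
clock: 19.4
position: [0.5859, -0.0405, 0.0171]
tool_rot: [3.142, 0.0, 1.517]
force: [0.1, 0.3, -2.2]
grip_width: 0.0126
```

```bash
python3 -m inch '[{"dx":-0.7,"dy":0,"dz":0,"rx":0,"ry":0,"rz":0,"hand":1},{"dx":0,"dy":0,"dz":0,"rx":0,"ry":0,"rz":0,"hand":1}]';  python3 -m inch '[{"dx":-0.7,"dy":0,"dz":0,"rx":0,"ry":0,"rz":0,"hand":1},{"dx":0,"dy":0,"dz":0,"rx":0,"ry":0,"rz":0,"hand":1}]'
```

```text
clock: 19.6
position: [0.5859, -0.0413, 0.0171]
tool_rot: [3.142, 0.0, 1.517]
force: [-0.0, -0.1, -2.4]
grip_width: 0.0124
clock: 19.8
position: [0.5859, -0.0419, 0.0171]
tool_rot: [-3.142, 0.0, 1.517]
force: [-0.3, 0.0, -1.1]
grip_width: 0.0124
```

```bash
python3 -m inch '[{"dx":-0.6,"dy":0,"dz":0,"rx":0,"ry":0,"rz":0,"hand":1},{"dx":0,"dy":0,"dz":0,"rx":0,"ry":0,"rz":0,"hand":1}]';  python3 -m inch '[{"dx":-0.6,"dy":0,"dz":0,"rx":0,"ry":0,"rz":0,"hand":1},{"dx":0,"dy":0,"dz":0,"rx":0,"ry":0,"rz":0,"hand":1}]'
```

```text
clock: 20.0
position: [0.5858, -0.0426, 0.0171]
tool_rot: [-3.142, 0.0, 1.517]
force: [0.9, -0.7, -1.9]
grip_width: 0.0127
clock: 20.2
position: [0.5858, -0.0428, 0.0171]
tool_rot: [-3.142, -0.0, 1.517]
force: [-0.3, 1.0, -2.5]
grip_width: 0.0126
```

```bash
python3 -m inch '[{"dx":-0.5,"dy":0,"dz":0,"rx":0,"ry":0,"rz":0,"hand":1},{"dx":0,"dy":0,"dz":0,"rx":0,"ry":0,"rz":0,"hand":1}]'
```

```text
clock: 20.4
position: [0.5858, -0.0429, 0.0171]
tool_rot: [-3.141, -0.001, 1.517]
force: [1.0, 4.2, -1.5]
grip_width: 0.0123
```

Contact at y = -42.8 mm, 110.3 mm from the first bar's contact point (expected 110). Lower and release.

```bash
python3 -m inch '[{"dx":0,"dy":0,"dz":0.5,"rx":0,"ry":0,"rz":0,"hand":1},{"dx":0,"dy":0,"dz":0.3,"rx":0,"ry":0,"rz":0,"hand":1},{"dx":0,"dy":0,"dz":0,"rx":0,"ry":0,"rz":0,"hand":1}]'; python3 -m inch '[{"dx":0,"dy":0,"dz":0,"rx":0,"ry":0,"rz":0,"hand":0.75},{"dx":0,"dy":0,"dz":0,"rx":0,"ry":0,"rz":0,"hand":0.3},{"dx":0,"dy":0,"dz":0,"rx":0,"ry":0,"rz":0,"hand":0.3},{"dx":0,"dy":0,"dz":-10,"rx":0,"ry":0,"rz":0,"hand":0.3},{"dx":0,"dy":0,"dz":-30,"rx":0,"ry":0,"rz":0,"hand":0.3},{"dx":0,"dy":0,"dz":-20,"rx":0,"ry":0,"rz":0,"hand":0.3}]'; python3 plan.py 489.6 299.4 70 3.203
```

```text
clock: 20.7
position: [0.5859, -0.0428, 0.0164]
tool_rot: [-3.142, -0.001, 1.517]
force: [0.3, 5.9, 0.2]
grip_width: 0.013
clock: 21.3
position: [0.5861, -0.044, 0.0783]
tool_rot: [3.141, 0.0, 1.516]
force: [0.0, 0.5, -0.0]
grip_width: 0.0297
t 21.3 p [586.1 -44.   78.3] rpy [3.141 0.    1.516] F [ 0.   0.5 -0. ] w 29.7
rotvec [ 0.000e+00  1.000e-03 -1.687e+00] | shift now-axes [ 337.6 -115.1    8.1] | after turn [ 75.2 348.7   8.3]
q [-0.26  0.7   0.34  1.83 -0.35  0.67  0.23]
```

```bash
python3 -m inch '[{"dx":25,"dy":-9,"dz":0,"rx":0,"ry":0,"rz":0,"hand":0},{"dx":44,"dy":-15,"dz":0,"rx":0,"ry":0,"rz":0,"hand":0},{"dx":44,"dy":-15,"dz":0,"rx":0,"ry":0,"rz":0,"hand":0},{"dx":44,"dy":-15,"dz":0,"rx":0,"ry":0,"rz":0,"hand":0},{"dx":44,"dy":-15,"dz":0,"rx":0,"ry":0,"rz":0,"hand":0},{"dx":44,"dy":-15,"dz":0,"rx":0,"ry":0,"rz":0,"hand":0},{"dx":44,"dy":-15,"dz":0,"rx":0,"ry":0,"rz":0,"hand":0},{"dx":30,"dy":-10,"dz":0,"rx":0,"ry":0,"rz":0,"hand":0},{"dx":18,"dy":-6,"dz":0,"rx":0,"ry":0,"rz":0,"hand":0},{"dx":0,"dy":0,"dz":0,"rx":0,"ry":0,"rz":-0.14,"hand":0}]';python3 -m inch '[{"dx":0,"dy":0,"dz":0,"rx":0,"ry":0,"rz":-0.149,"hand":0},{"dx":0,"dy":0,"dz":0,"rx":0,"ry":0,"rz":-0.149,"hand":0},{"dx":0,"dy":0,"dz":0,"rx":0,"ry":0,"rz":-0.149,"hand":0},{"dx":0,"dy":0,"dz":0,"rx":0,"ry":0,"rz":-0.149,"hand":0},{"dx":0,"dy":0,"dz":0,"rx":0,"ry":0,"rz":-0.149,"hand":0},{"dx":0,"dy":0,"dz":0,"rx":0,"ry":0,"rz":-0.149,"hand":0},{"dx":0,"dy":0,"dz":0,"rx":0,"ry":0,"rz":-0.149,"hand":0},{"dx":0,"dy":0,"dz":0,"rx":0,"ry":0,"rz":-0.149,"hand":0},{"dx":0,"dy":0,"dz":0,"rx":0,"ry":0,"rz":-0.149,"hand":0},{"dx":0,"dy":0,"dz":0,"rx":0,"ry":0,"rz":-0.149,"hand":0}]'; python3 plan.py 489.6 299.4 45 3.203
python3 - <<'E'
from h import *
im,d=bot.grab_frame("top"); save("t6.png",cv2.resize(im[160:310,200:500],None,fx=2.66,fy=2.66,interpolation=cv2.INTER_CUBIC))
E
```

```text
clock: 22.3
position: [0.4879, 0.3026, 0.0767]
tool_rot: [3.141, -0.001, 1.661]
force: [0.2, 0.0, -0.1]
grip_width: 0.0428
clock: 23.3
position: [0.4896, 0.2988, 0.0771]
tool_rot: [-3.141, 0.001, -3.131]
force: [0.2, -1.0, 0.2]
grip_width: 0.0425
t 23.3 p [489.6 298.8  77.1] rpy [-3.141e+00  1.000e-03 -3.131e+00] F [ 0.2 -1.   0.2] w 42.5
rotvec [-0.     0.001 -0.051] | shift now-axes [ 0.   0.6 32.1] | after turn [-0.   0.6 32.1]
q [-0.62  0.65 -0.05  1.85  0.05  0.64  0.88]
```

View pics/t6.png

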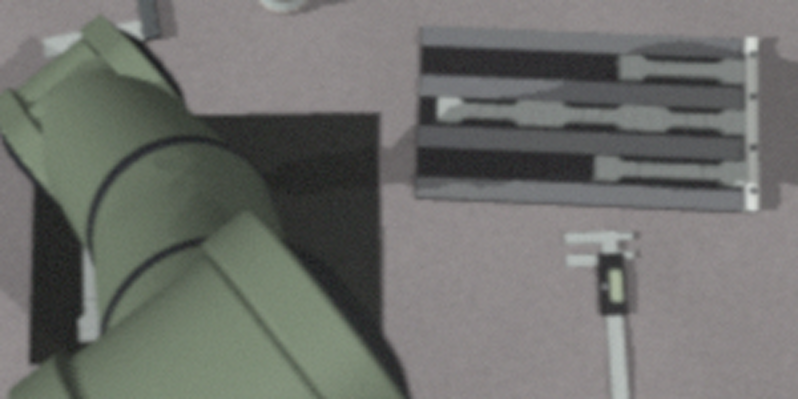

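All three short bars sit in the middle groove without gaps. Next is the medium bar.

```bash
python3 -m inch '[{"dx":0,"dy":0.6,"dz":20,"rx":0,"ry":0,"rz":-0.045,"hand":0},{"dx":0,"dy":0,"dz":20,"rx":0,"ry":0,"rz":0,"hand":0},{"dx":0,"dy":0,"dz":12,"rx":0,"ry":0,"rz":0,"hand":0},{"dx":0,"dy":0,"dz":0,"rx":0,"ry":0,"rz":0,"hand":0},{"dx":0,"dy":0,"dz":0,"rx":0,"ry":0,"rz":0,"hand":0}]';python3 plan.py 489.6 299.4 8.5 3.203
```

```text
clock: 23.85
position: [0.4894, 0.2998, 0.0248]
tool_rot: [-3.141, 0.0, -3.093]
force: [-0.1, 0.5, -0.2]
grip_width: 0.0425
t 23.85 p [489.4 299.8  24.8] rpy [-3.141  0.    -3.093] F [-0.1  0.5 -0.2] w 42.5
rotvec [-0.     0.    -0.012] | shift now-axes [-0.2 -0.4 16.3] | after turn [-0.2 -0.4 16.3]
q [-0.61  0.73 -0.06  1.87  0.07  0.54  0.9 ]
```

```bash
python3 -m inch '[{"dx":-0.2,"dy":0,"dz":10,"rx":0,"ry":0,"rz":-0.012,"hand":0},{"dx":0,"dy":0,"dz":6.2,"rx":0,"ry":0,"rz":0,"hand":0},{"dx":0,"dy":0,"dz":0,"rx":0,"ry":0,"rz":0,"hand":0.3},{"dx":0,"dy":0,"dz":0,"rx":0,"ry":0,"rz":0,"hand":1},{"dx":0,"dy":0,"dz":0,"rx":0,"ry":0,"rz":0,"hand":1},{"dx":0,"dy":0,"dz":0,"rx":0,"ry":0,"rz":0,"hand":1},{"dx":0,"dy":0,"dz":0,"rx":0,"ry":0,"rz":0,"hand":1},{"dx":0,"dy":0,"dz":-10,"rx":0,"ry":0,"rz":0,"hand":1},{"dx":0,"dy":0,"dz":-20,"rx":0,"ry":0,"rz":0,"hand":1},{"dx":0,"dy":0,"dz":-20,"rx":0,"ry":0,"rz":0,"hand":1}]'; python3 plan.py 639.4 -92 45 1.517
```

```text
clock: 24.85
position: [0.4891, 0.2997, 0.0591]
tool_rot: [-3.141, -0.0, -3.079]
force: [0.1, -0.2, -1.6]
grip_width: 0.0126
t 24.85 p [489.1 299.7  59.1] rpy [-3.141 -0.    -3.079] F [ 0.1 -0.2 -1.6] w 12.6
rotvec [-1.000e-03 -0.000e+00  1.687e+00] | shift now-axes [-125.6 -400.3   14.2] | after turn [-383.   171.1   14.1]
q [-0.61  0.68 -0.06  1.86  0.07  0.61  0.92]
```

```bash
python3 -m inch '[{"dx":0,"dy":0,"dz":0,"rx":0,"ry":0,"rz":0.14,"hand":1},{"dx":0,"dy":0,"dz":0,"rx":0,"ry":0,"rz":0.149,"hand":1},{"dx":0,"dy":0,"dz":0,"rx":0,"ry":0,"rz":0.149,"hand":1},{"dx":0,"dy":0,"dz":0,"rx":0,"ry":0,"rz":0.149,"hand":1},{"dx":0,"dy":0,"dz":0,"rx":0,"ry":0,"rz":0.149,"hand":1},{"dx":0,"dy":0,"dz":0,"rx":0,"ry":0,"rz":0.149,"hand":1},{"dx":0,"dy":0,"dz":0,"rx":0,"ry":0,"rz":0.149,"hand":1},{"dx":0,"dy":0,"dz":0,"rx":0,"ry":0,"rz":0.149,"hand":1},{"dx":0,"dy":0,"dz":0,"rx":0,"ry":0,"rz":0.149,"hand":1},{"dx":0,"dy":0,"dz":0,"rx":0,"ry":0,"rz":0.149,"hand":1}]';python3 -m inch '[{"dx":0,"dy":0,"dz":0,"rx":0,"ry":0,"rz":0.149,"hand":1},{"dx":-10,"dy":4,"dz":0,"rx":0,"ry":0,"rz":0.057,"hand":1},{"dx":-30,"dy":13,"dz":0,"rx":0,"ry":0,"rz":0,"hand":1},{"dx":-42,"dy":19,"dz":0,"rx":0,"ry":0,"rz":0,"hand":1},{"dx":-42,"dy":19,"dz":0,"rx":0,"ry":0,"rz":0,"hand":1},{"dx":-42,"dy":19,"dz":0,"rx":0,"ry":0,"rz":0,"hand":1},{"dx":-42,"dy":19,"dz":0,"rx":0,"ry":0,"rz":0,"hand":1},{"dx":-42,"dy":19,"dz":0,"rx":0,"ry":0,"rz":0,"hand":1},{"dx":-42,"dy":19,"dz":0,"rx":0,"ry":0,"rz":0,"hand":1}]'; python3 plan.py 639.4 -92 45 1.517
```

```text
clock: 25.85
position: [0.4893, 0.3001, 0.0588]
tool_rot: [3.142, -0.001, 1.717]
force: [-0.1, -0.9, -2.8]
grip_width: 0.0126
clock: 26.75
position: [0.6053, -0.0014, 0.0586]
tool_rot: [3.141, -0.0, 1.519]
force: [0.5, 1.2, -2.2]
grip_width: 0.0125
t 26.75 p [605.3  -1.4  58.6] rpy [ 3.141 -0.     1.519] F [ 0.5  1.2 -2.2] w 12.5
rotvec [ 0.    -0.     0.002] | shift now-axes [-88.7  38.8  13.6] | after turn [-88.6  38.9  13.6]
q [-0.32  0.75  0.34  1.79 -0.37  0.67  0.18]
```

```bash
python3 -m inch '[{"dx":-40,"dy":18,"dz":0,"rx":0,"ry":0,"rz":0,"hand":1},{"dx":-30,"dy":13,"dz":0,"rx":0,"ry":0,"rz":0,"hand":1},{"dx":-15,"dy":7,"dz":8,"rx":0,"ry":0,"rz":0,"hand":1},{"dx":-5,"dy":2,"dz":12,"rx":0,"ry":0,"rz":0,"hand":1},{"dx":0,"dy":0,"dz":12,"rx":0,"ry":0,"rz":0,"hand":1},{"dx":0,"dy":0,"dz":5,"rx":0,"ry":0,"rz":0,"hand":1},{"dx":0,"dy":0,"dz":0,"rx":0,"ry":0,"rz":0,"hand":1},{"dx":0,"dy":0,"dz":0,"rx":0,"ry":0,"rz":0,"hand":1}]'; python3 plan.py 639.4 -92 17 1.517
```

```text
clock: 27.55
position: [0.64, -0.0896, 0.0212]
tool_rot: [-3.141, -0.0, 1.518]
force: [0.2, -0.3, -2.3]
grip_width: 0.0123
t 27.55 p [640.  -89.6  21.2] rpy [-3.141 -0.     1.518] F [ 0.2 -0.3 -2.3] w 12.3
rotvec [-0.    -0.     0.001] | shift now-axes [-2.4 -0.5  4.2] | after turn [-2.4 -0.5  4.2]
q [-0.15  0.85  0.31  1.68 -0.38  0.67  0.3 ]
```

```bash
python3 -m inch '[{"dx":0,"dy":-0.4,"dz":1,"rx":0,"ry":0,"rz":0,"hand":1},{"dx":0,"dy":0,"dz":1,"rx":0,"ry":0,"rz":0,"hand":1},{"dx":0,"dy":0,"dz":1,"rx":0,"ry":0,"rz":0,"hand":1},{"dx":0,"dy":0,"dz":1.2,"rx":0,"ry":0,"rz":0,"hand":1},{"dx":0,"dy":0,"dz":0,"rx":0,"ry":0,"rz":0,"hand":1}]'; python3 -m inch '[{"dx":-4,"dy":0,"dz":0,"rx":0,"ry":0,"rz":0,"hand":1},{"dx":-6,"dy":0,"dz":0,"rx":0,"ry":0,"rz":0,"hand":1},{"dx":-6,"dy":0,"dz":0,"rx":0,"ry":0,"rz":0,"hand":1},{"dx":-4,"dy":0,"dz":0,"rx":0,"ry":0,"rz":0,"hand":1},{"dx":-2,"dy":0,"dz":0,"rx":0,"ry":0,"rz":0,"hand":1},{"dx":-1,"dy":0,"dz":0,"rx":0,"ry":0,"rz":0,"hand":1},{"dx":0,"dy":0,"dz":0,"rx":0,"ry":0,"rz":0,"hand":1}]'
```

```text
clock: 28.05
position: [0.6396, -0.0906, 0.0168]
tool_rot: [-3.141, -0.0, 1.517]
force: [0.0, 1.6, -1.2]
grip_width: 0.0127
clock: 28.75
position: [0.6383, -0.1137, 0.0169]
tool_rot: [-3.142, -0.0, 1.517]
force: [-0.9, 0.4, -1.3]
grip_width: 0.0124
```

```bash
python3 -m inch '[{"dx":-0.7,"dy":0,"dz":0,"rx":0,"ry":0,"rz":0,"hand":1},{"dx":-0.7,"dy":0,"dz":0,"rx":0,"ry":0,"rz":0,"hand":1},{"dx":0,"dy":0,"dz":0,"rx":0,"ry":0,"rz":0,"hand":1}]';  python3 -m inch '[{"dx":-0.7,"dy":0,"dz":0,"rx":0,"ry":0,"rz":0,"hand":1},{"dx":-0.3,"dy":0,"dz":0,"rx":0,"ry":0,"rz":0,"hand":1},{"dx":0,"dy":0,"dz":0,"rx":0,"ry":0,"rz":0,"hand":1}]'
```

```text
clock: 29.05
position: [0.6383, -0.115, 0.0169]
tool_rot: [-3.142, 0.0, 1.517]
force: [-0.6, 0.2, -1.2]
grip_width: 0.0124
clock: 29.35
position: [0.6383, -0.1161, 0.0169]
tool_rot: [3.142, 0.0, 1.517]
force: [-0.6, 0.0, -2.6]
grip_width: 0.0126
```

```bash
python3 -m inch '[{"dx":-0.7,"dy":0,"dz":0,"rx":0,"ry":0,"rz":0,"hand":1},{"dx":0,"dy":0,"dz":0,"rx":0,"ry":0,"rz":0,"hand":1}]';  python3 -m inch '[{"dx":-0.7,"dy":0,"dz":0,"rx":0,"ry":0,"rz":0,"hand":1},{"dx":0,"dy":0,"dz":0,"rx":0,"ry":0,"rz":0,"hand":1}]'
```

```text
clock: 29.55
position: [0.6382, -0.1168, 0.0169]
tool_rot: [3.142, 0.0, 1.517]
force: [-0.3, -0.6, -2.4]
grip_width: 0.0128
clock: 29.75
position: [0.6382, -0.1175, 0.0169]
tool_rot: [3.142, 0.0, 1.517]
force: [-0.4, -0.4, -3.1]
grip_width: 0.0125
```

```bash
python3 -m inch '[{"dx":-0.7,"dy":0,"dz":0,"rx":0,"ry":0,"rz":0,"hand":1},{"dx":0,"dy":0,"dz":0,"rx":0,"ry":0,"rz":0,"hand":1}]';  python3 -m inch '[{"dx":-0.7,"dy":0,"dz":0,"rx":0,"ry":0,"rz":0,"hand":1},{"dx":0,"dy":0,"dz":0,"rx":0,"ry":0,"rz":0,"hand":1}]'
```

```text
clock: 29.95
position: [0.6381, -0.1181, 0.0169]
tool_rot: [-3.142, -0.0, 1.517]
force: [-0.2, -0.1, -1.6]
grip_width: 0.0125
clock: 30.15
position: [0.6381, -0.1184, 0.0169]
tool_rot: [-3.141, -0.0, 1.517]
force: [-0.1, 3.9, -1.9]
grip_width: 0.0126
```

Contact at y = -118.4 mm, as predicted. Set down and release.

```bash
python3 -m inch '[{"dx":-0.3,"dy":0,"dz":0.4,"rx":0,"ry":0,"rz":0,"hand":1},{"dx":0,"dy":0,"dz":0.3,"rx":0,"ry":0,"rz":0,"hand":1},{"dx":0,"dy":0,"dz":0,"rx":0,"ry":0,"rz":0,"hand":1}]'; python3 -m inch '[{"dx":0,"dy":0,"dz":0,"rx":0,"ry":0,"rz":0,"hand":0.75},{"dx":0,"dy":0,"dz":0,"rx":0,"ry":0,"rz":0,"hand":0.3},{"dx":0,"dy":0,"dz":0,"rx":0,"ry":0,"rz":0,"hand":0.3},{"dx":0,"dy":0,"dz":-10,"rx":0,"ry":0,"rz":0,"hand":0.3},{"dx":0,"dy":0,"dz":-30,"rx":0,"ry":0,"rz":0,"hand":0.3},{"dx":0,"dy":0,"dz":-20,"rx":0,"ry":0,"rz":0,"hand":0.3}]'; python3 plan.py 424 383.7 70 3.182
```

```text
clock: 30.45
position: [0.6382, -0.1184, 0.0162]
tool_rot: [-3.142, -0.001, 1.517]
force: [-0.7, 5.4, 0.1]
grip_width: 0.0124
clock: 31.05
position: [0.6384, -0.1197, 0.0783]
tool_rot: [3.14, 0.001, 1.516]
force: [-0.5, -0.5, 0.5]
grip_width: 0.0302
t 31.05 p [ 638.4 -119.7   78.3] rpy [3.140e+00 1.000e-03 1.516e+00] F [-0.5 -0.5  0.5] w 30.2
rotvec [ 0.000e+00  1.000e-03 -1.666e+00] | shift now-axes [ 490.9 -241.6    7.8] | after turn [193.9 511.6   8.3]
q [-0.12  0.77  0.34  1.66 -0.34  0.77  0.32]
```

```bash
python3 -m inch '[{"dx":20,"dy":-10,"dz":0,"rx":0,"ry":0,"rz":0,"hand":0},{"dx":42,"dy":-21,"dz":0,"rx":0,"ry":0,"rz":0,"hand":0},{"dx":42,"dy":-21,"dz":0,"rx":0,"ry":0,"rz":0,"hand":0},{"dx":42,"dy":-21,"dz":0,"rx":0,"ry":0,"rz":0,"hand":0},{"dx":42,"dy":-21,"dz":0,"rx":0,"ry":0,"rz":0,"hand":0},{"dx":42,"dy":-21,"dz":0,"rx":0,"ry":0,"rz":0,"hand":0},{"dx":42,"dy":-21,"dz":0,"rx":0,"ry":0,"rz":0,"hand":0},{"dx":42,"dy":-21,"dz":0,"rx":0,"ry":0,"rz":0,"hand":0},{"dx":42,"dy":-21,"dz":0,"rx":0,"ry":0,"rz":0,"hand":0},{"dx":42,"dy":-21,"dz":0,"rx":0,"ry":0,"rz":0,"hand":0}]';python3 -m inch '[{"dx":42,"dy":-21,"dz":0,"rx":0,"ry":0,"rz":0,"hand":0},{"dx":32,"dy":-15,"dz":0,"rx":0,"ry":0,"rz":0,"hand":0},{"dx":19,"dy":-7,"dz":0,"rx":0,"ry":0,"rz":0,"hand":0},{"dx":0,"dy":0,"dz":0,"rx":0,"ry":0,"rz":-0.14,"hand":0},{"dx":0,"dy":0,"dz":0,"rx":0,"ry":0,"rz":-0.149,"hand":0},{"dx":0,"dy":0,"dz":0,"rx":0,"ry":0,"rz":-0.149,"hand":0},{"dx":0,"dy":0,"dz":0,"rx":0,"ry":0,"rz":-0.149,"hand":0},{"dx":0,"dy":0,"dz":0,"rx":0,"ry":0,"rz":-0.149,"hand":0},{"dx":0,"dy":0,"dz":0,"rx":0,"ry":0,"rz":-0.149,"hand":0},{"dx":0,"dy":0,"dz":0,"rx":0,"ry":0,"rz":-0.149,"hand":0}]'; python3 plan.py 424 383.7 45 3.182
```

```text
clock: 32.05
position: [0.4603, 0.2907, 0.0771]
tool_rot: [3.141, -0.001, 1.516]
force: [1.0, 1.0, 0.1]
grip_width: 0.043
clock: 33.05
position: [0.4235, 0.3842, 0.077]
tool_rot: [3.141, 0.001, 2.556]
force: [-0.6, -0.3, -0.4]
grip_width: 0.0428
t 33.05 p [423.5 384.2  77. ] rpy [3.141e+00 1.000e-03 2.556e+00] F [-0.6 -0.3 -0.4] w 42.8
rotvec [ 0.001  0.001 -0.626] | shift now-axes [-0.7 -0.1 32. ] | after turn [-0.5 -0.5 32. ]
q [-0.93  0.65  0.13  1.87 -0.13  0.63  0.26]
```

```bash
python3 -m inch '[{"dx":0,"dy":0,"dz":0,"rx":0,"ry":0,"rz":-0.149,"hand":0},{"dx":0,"dy":0,"dz":0,"rx":0,"ry":0,"rz":-0.149,"hand":0},{"dx":0,"dy":0,"dz":0,"rx":0,"ry":0,"rz":-0.149,"hand":0},{"dx":0,"dy":0,"dz":0,"rx":0,"ry":0,"rz":-0.149,"hand":0},{"dx":0,"dy":0,"dz":20,"rx":0,"ry":0,"rz":-0.026,"hand":0},{"dx":0,"dy":0,"dz":20,"rx":0,"ry":0,"rz":0,"hand":0},{"dx":0,"dy":0,"dz":12,"rx":0,"ry":0,"rz":0,"hand":0},{"dx":0,"dy":0,"dz":0,"rx":0,"ry":0,"rz":0,"hand":0},{"dx":0,"dy":0,"dz":0,"rx":0,"ry":0,"rz":0,"hand":0}]'; python3 plan.py 424 383.7 8.5 3.182
python3 - <<'E'
from h import *
im,d=bot.grab_frame("top"); save("t7.png",cv2.resize(im[160:310,200:500],None,fx=2.66,fy=2.66,interpolation=cv2.INTER_CUBIC))
im,d=bot.grab_frame("side"); save("s7.png",cv2.resize(im[130:330,200:420],None,fx=3,fy=3))
E
```

```text
clock: 33.95
position: [0.4233, 0.3843, 0.0248]
tool_rot: [-3.142, 0.0, -3.111]
force: [0.7, 0.7, 0.1]
grip_width: 0.0432
t 33.95 p [423.3 384.3  24.8] rpy [-3.142  0.    -3.111] F [0.7 0.7 0.1] w 43.2
rotvec [-0.     0.    -0.009] | shift now-axes [-0.7 -0.7 16.3] | after turn [-0.7 -0.7 16.3]
q [-0.82  0.73 -0.04  1.87  0.05  0.54  0.72]
```

View pics/t7.png

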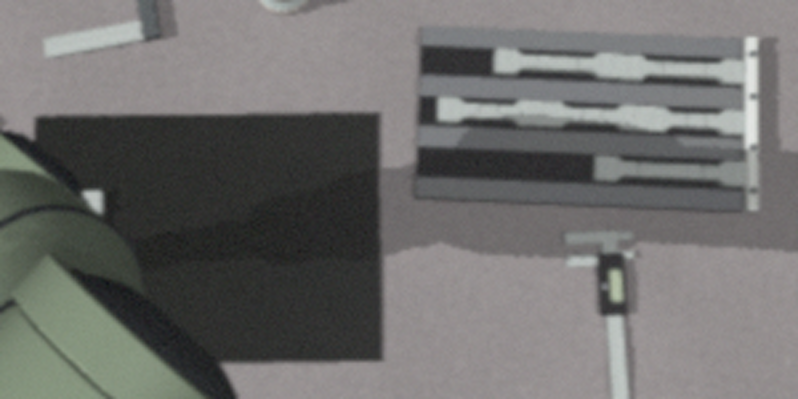

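View pics/s7.png

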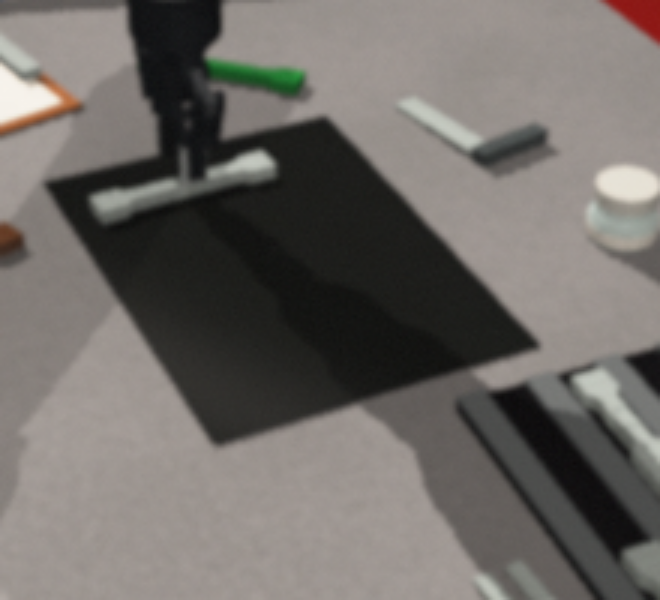

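The far and middle rows are complete. The gripper stands over the steel long bar on the mat at side crop (185,185), not the green one at (255,75).

```bash
python3 -m inch '[{"dx":-0.7,"dy":-0.6,"dz":10,"rx":0,"ry":0,"rz":-0.009,"hand":0},{"dx":0,"dy":0,"dz":6.2,"rx":0,"ry":0,"rz":0,"hand":0},{"dx":0,"dy":0,"dz":0,"rx":0,"ry":0,"rz":0,"hand":0.3},{"dx":0,"dy":0,"dz":0,"rx":0,"ry":0,"rz":0,"hand":1},{"dx":0,"dy":0,"dz":0,"rx":0,"ry":0,"rz":0,"hand":1},{"dx":0,"dy":0,"dz":0,"rx":0,"ry":0,"rz":0,"hand":1},{"dx":0,"dy":0,"dz":0,"rx":0,"ry":0,"rz":0,"hand":1},{"dx":0,"dy":0,"dz":-10,"rx":0,"ry":0,"rz":0,"hand":1},{"dx":0,"dy":0,"dz":-20,"rx":0,"ry":0,"rz":0,"hand":1},{"dx":0,"dy":0,"dz":-20,"rx":0,"ry":0,"rz":0,"hand":1}]'; python3 plan.py 529.1 -48 45 1.517
```

```text
clock: 35.05
position: [0.4236, 0.3836, 0.0591]
tool_rot: [-3.141, -0.0, -3.101]
force: [0.8, -0.6, -1.9]
grip_width: 0.0124
t 35.05 p [423.6 383.6  59.1] rpy [-3.141 -0.    -3.101] F [ 0.8 -0.6 -1.9] w 12.4
rotvec [-0.     0.     1.665] | shift now-axes [ -88.1 -435.4   14.2] | after turn [-425.3  128.6   14.1]
q [-0.81  0.67 -0.04  1.87  0.05  0.6   0.73]
```

```bash
python3 -m inch '[{"dx":0,"dy":0,"dz":0,"rx":0,"ry":0,"rz":0.14,"hand":1},{"dx":0,"dy":0,"dz":0,"rx":0,"ry":0,"rz":0.149,"hand":1},{"dx":0,"dy":0,"dz":0,"rx":0,"ry":0,"rz":0.149,"hand":1},{"dx":0,"dy":0,"dz":0,"rx":0,"ry":0,"rz":0.149,"hand":1},{"dx":0,"dy":0,"dz":0,"rx":0,"ry":0,"rz":0.149,"hand":1},{"dx":0,"dy":0,"dz":0,"rx":0,"ry":0,"rz":0.149,"hand":1},{"dx":0,"dy":0,"dz":0,"rx":0,"ry":0,"rz":0.149,"hand":1},{"dx":0,"dy":0,"dz":0,"rx":0,"ry":0,"rz":0.149,"hand":1},{"dx":0,"dy":0,"dz":0,"rx":0,"ry":0,"rz":0.149,"hand":1},{"dx":0,"dy":0,"dz":0,"rx":0,"ry":0,"rz":0.149,"hand":1}]';python3 -m inch '[{"dx":0,"dy":0,"dz":0,"rx":0,"ry":0,"rz":0.149,"hand":1},{"dx":-15,"dy":5,"dz":0,"rx":0,"ry":0,"rz":0.035,"hand":1},{"dx":-33,"dy":10,"dz":0,"rx":0,"ry":0,"rz":0,"hand":1},{"dx":-42,"dy":13,"dz":0,"rx":0,"ry":0,"rz":0,"hand":1},{"dx":-42,"dy":13,"dz":0,"rx":0,"ry":0,"rz":0,"hand":1},{"dx":-42,"dy":13,"dz":0,"rx":0,"ry":0,"rz":0,"hand":1},{"dx":-42,"dy":13,"dz":0,"rx":0,"ry":0,"rz":0,"hand":1},{"dx":-42,"dy":13,"dz":0,"rx":0,"ry":0,"rz":0,"hand":1},{"dx":-42,"dy":13,"dz":0,"rx":0,"ry":0,"rz":0,"hand":1}]'; python3 plan.py 529.1 -48 45 1.517
```

```text
clock: 36.05
position: [0.4235, 0.384, 0.0588]
tool_rot: [-3.142, -0.001, 1.695]
force: [-0.5, -0.8, -2.3]
grip_width: 0.0124
clock: 36.95
position: [0.501, 0.0771, 0.0587]
tool_rot: [3.141, -0.001, 1.518]
force: [0.5, 1.2, -1.7]
grip_width: 0.0124
t 36.95 p [501.   77.1  58.7] rpy [ 3.141e+00 -1.000e-03  1.518e+00] F [ 0.5  1.2 -1.7] w 12.4
rotvec [ 0.    -0.001  0.001] | shift now-axes [-123.5   34.6   13.6] | after turn [-123.4   34.7   13.7]
q [-0.51  0.64  0.33  2.05 -0.4   0.51  0.06]
```

```bash
python3 -m inch '[{"dx":-40,"dy":12,"dz":0,"rx":0,"ry":0,"rz":0,"hand":1},{"dx":-40,"dy":11,"dz":0,"rx":0,"ry":0,"rz":0,"hand":1},{"dx":-26,"dy":8,"dz":0,"rx":0,"ry":0,"rz":0,"hand":1},{"dx":-14,"dy":4,"dz":8,"rx":0,"ry":0,"rz":0,"hand":1},{"dx":-5,"dy":0.5,"dz":12,"rx":0,"ry":0,"rz":0,"hand":1},{"dx":0,"dy":0,"dz":8,"rx":0,"ry":0,"rz":0,"hand":1},{"dx":0,"dy":0,"dz":0,"rx":0,"ry":0,"rz":0,"hand":1},{"dx":0,"dy":0,"dz":0,"rx":0,"ry":0,"rz":0,"hand":1}]'; python3 plan.py 529.1 -48 21 1.517
```

```text
clock: 37.75
position: [0.5293, -0.0464, 0.0299]
tool_rot: [-3.141, -0.0, 1.518]
force: [0.2, 0.3, -2.9]
grip_width: 0.0121
t 37.75 p [529.3 -46.4  29.9] rpy [-3.141 -0.     1.518] F [ 0.2  0.3 -2.9] w 12.1
rotvec [-0.001 -0.     0.001] | shift now-axes [-1.6 -0.1  8.9] | after turn [-1.6 -0.1  8.9]
q [-0.22  0.71  0.28  1.99 -0.39  0.49  0.28]
```

```bash
python3 -m inch '[{"dx":0,"dy":0,"dz":5,"rx":0,"ry":0,"rz":0,"hand":1},{"dx":0,"dy":0,"dz":4,"rx":0,"ry":0,"rz":0,"hand":1},{"dx":0,"dy":0,"dz":1,"rx":0,"ry":0,"rz":0,"hand":1},{"dx":0,"dy":0,"dz":1,"rx":0,"ry":0,"rz":0,"hand":1},{"dx":0,"dy":0,"dz":1,"rx":0,"ry":0,"rz":0,"hand":1},{"dx":0,"dy":0,"dz":0.9,"rx":0,"ry":0,"rz":0,"hand":1},{"dx":0,"dy":0,"dz":0,"rx":0,"ry":0,"rz":0,"hand":1}]'; python3 -m inch '[{"dx":-4,"dy":0,"dz":0,"rx":0,"ry":0,"rz":0,"hand":1},{"dx":-6,"dy":0,"dz":0,"rx":0,"ry":0,"rz":0,"hand":1},{"dx":-6,"dy":0,"dz":0,"rx":0,"ry":0,"rz":0,"hand":1},{"dx":-4,"dy":0,"dz":0,"rx":0,"ry":0,"rz":0,"hand":1},{"dx":-2,"dy":0,"dz":0,"rx":0,"ry":0,"rz":0,"hand":1},{"dx":-1,"dy":0,"dz":0,"rx":0,"ry":0,"rz":0,"hand":1},{"dx":0,"dy":0,"dz":0,"rx":0,"ry":0,"rz":0,"hand":1}]'
```

```text
clock: 38.45
position: [0.5295, -0.0475, 0.017]
tool_rot: [-3.142, 0.0, 1.517]
force: [0.2, -0.2, -2.4]
grip_width: 0.0125
clock: 39.15
position: [0.5283, -0.0705, 0.0171]
tool_rot: [3.142, -0.0, 1.517]
force: [0.4, 0.3, -2.2]
grip_width: 0.013
```

```bash
python3 -m inch '[{"dx":-0.7,"dy":0,"dz":0,"rx":0,"ry":0,"rz":0,"hand":1},{"dx":-0.7,"dy":0,"dz":0,"rx":0,"ry":0,"rz":0,"hand":1},{"dx":0,"dy":0,"dz":0,"rx":0,"ry":0,"rz":0,"hand":1}]';  python3 -m inch '[{"dx":-0.7,"dy":0,"dz":0,"rx":0,"ry":0,"rz":0,"hand":1},{"dx":-0.3,"dy":0,"dz":0,"rx":0,"ry":0,"rz":0,"hand":1},{"dx":0,"dy":0,"dz":0,"rx":0,"ry":0,"rz":0,"hand":1}]'
```

```text
clock: 39.45
position: [0.5283, -0.0718, 0.0171]
tool_rot: [3.142, 0.0, 1.517]
force: [0.3, -1.0, -2.0]
grip_width: 0.0127
clock: 39.75
position: [0.5282, -0.0729, 0.0171]
tool_rot: [-3.142, 0.0, 1.517]
force: [0.1, 0.2, -1.8]
grip_width: 0.0126
```

```bash
python3 -m inch '[{"dx":-0.7,"dy":0,"dz":0,"rx":0,"ry":0,"rz":0,"hand":1},{"dx":0,"dy":0,"dz":0,"rx":0,"ry":0,"rz":0,"hand":1}]';  python3 -m inch '[{"dx":-0.7,"dy":0,"dz":0,"rx":0,"ry":0,"rz":0,"hand":1},{"dx":0,"dy":0,"dz":0,"rx":0,"ry":0,"rz":0,"hand":1}]'
```

```text
clock: 39.95
position: [0.5281, -0.0737, 0.0171]
tool_rot: [3.142, 0.0, 1.517]
force: [0.2, 0.1, -2.0]
grip_width: 0.0128
clock: 40.15
position: [0.5281, -0.0743, 0.0171]
tool_rot: [3.142, 0.0, 1.517]
force: [0.3, -0.3, -2.9]
grip_width: 0.0124
```

```bash
python3 -m inch '[{"dx":-0.7,"dy":0,"dz":0,"rx":0,"ry":0,"rz":0,"hand":1},{"dx":0,"dy":0,"dz":0,"rx":0,"ry":0,"rz":0,"hand":1}]';  python3 -m inch '[{"dx":-0.7,"dy":0,"dz":0,"rx":0,"ry":0,"rz":0,"hand":1},{"dx":0,"dy":0,"dz":0,"rx":0,"ry":0,"rz":0,"hand":1}]'
```

```text
clock: 40.35
position: [0.5281, -0.0748, 0.0171]
tool_rot: [-3.142, -0.0, 1.517]
force: [0.1, 0.5, -2.2]
grip_width: 0.0124
clock: 40.55
position: [0.5281, -0.075, 0.0171]
tool_rot: [-3.141, -0.001, 1.517]
force: [-0.5, 5.0, -1.5]
grip_width: 0.0127
```

Contact at y = -75.0 mm (predicted -76), with 5 N. Set down, release and move clear, then take the final check.

```bash
python3 -m inch '[{"dx":0,"dy":0,"dz":0.5,"rx":0,"ry":0,"rz":0,"hand":1},{"dx":0,"dy":0,"dz":0.3,"rx":0,"ry":0,"rz":0,"hand":1},{"dx":0,"dy":0,"dz":0,"rx":0,"ry":0,"rz":0,"hand":1}]'; python3 -m inch '[{"dx":0,"dy":0,"dz":0,"rx":0,"ry":0,"rz":0,"hand":0.75},{"dx":0,"dy":0,"dz":0,"rx":0,"ry":0,"rz":0,"hand":0.3},{"dx":0,"dy":0,"dz":0,"rx":0,"ry":0,"rz":0,"hand":0.3},{"dx":0,"dy":0,"dz":-10,"rx":0,"ry":0,"rz":0,"hand":0.3},{"dx":0,"dy":0,"dz":-30,"rx":0,"ry":0,"rz":0,"hand":0.3},{"dx":0,"dy":0,"dz":-40,"rx":0,"ry":0,"rz":0,"hand":0.3},{"dx":40,"dy":0,"dz":-20,"rx":0,"ry":0,"rz":0,"hand":0.3},{"dx":45,"dy":0,"dz":0,"rx":0,"ry":0,"rz":0,"hand":0.3},{"dx":45,"dy":0,"dz":0,"rx":0,"ry":0,"rz":0,"hand":0.3},{"dx":45,"dy":0,"dz":0,"rx":0,"ry":0,"rz":0,"hand":0.3}]'; python3 -m inch '[{"dx":45,"dy":0,"dz":0,"rx":0,"ry":0,"rz":0,"hand":0.3},{"dx":45,"dy":0,"dz":0,"rx":0,"ry":0,"rz":0,"hand":0.3},{"dx":45,"dy":0,"dz":0,"rx":0,"ry":0,"rz":0,"hand":0.3},{"dx":45,"dy":0,"dz":0,"rx":0,"ry":0,"rz":0,"hand":0.3},{"dx":40,"dy":0,"dz":0,"rx":0,"ry":0,"rz":0,"hand":0.3},{"dx":0,"dy":0,"dz":0,"rx":0,"ry":0,"rz":0,"hand":0.3},{"dx":0,"dy":0,"dz":0,"rx":0,"ry":0,"rz":0,"hand":0.3}]'
python3 - <<'E'
from h import *
im,d=bot.grab_frame("top"); save("t8.png",im)
r=rectify("top",im,.44,.70,-.36,.03,.022);save("tray8.png",cv2.resize(r,None,fx=1,fy=1))
W=to_world("top",*np.meshgrid(np.arange(640),np.arange(480)),d)
g=cv2.cvtColor(r,cv2.COLOR_RGB2GRAY)
for nm,x0 in(("c",644.3),("b",588.),("a",531.7)):
    # sample along slanted centreline and free-end, plus height
    ys=np.arange(20,-315,-10.); xs=x0+.0537*ys
    u,v=project("top",np.stack([xs,ys,np.full_like(ys,22)],-1)/1000)
    print(nm,"z mm",np.round(W[np.round(v).astype(int),np.round(u).astype(int),2]*1000).astype(int))
    yf=np.arange(25,-315,-.5); p=cv2.remap(g,((30-yf)/.5).astype(np.float32)[None],((700-(x0+.0537*yf))/.5).astype(np.float32)[None],1)[0]
    print("   free end y",[y for y in yf[:-1][np.diff((p>110).astype(int))!=0]])
im,d=bot.grab_frame("side"); save("s8.png",cv2.resize(im[220:400,330:550],None,fx=3.5,fy=3.3,interpolation=cv2.INTER_CUBIC))
E
```

```text
clock: 40.85
position: [0.5281, -0.0749, 0.0163]
tool_rot: [-3.141, -0.001, 1.517]
force: [0.1, 6.1, -1.1]
grip_width: 0.0127
clock: 41.85
position: [0.5375, 0.1007, 0.1174]
tool_rot: [3.141, -0.0, 1.516]
force: [0.0, -0.1, 0.0]
grip_width: 0.0299
clock: 42.55
position: [0.5492, 0.3192, 0.1167]
tool_rot: [3.141, 0.0, 1.518]
force: [-0.5, -0.6, -0.6]
grip_width: 0.0302
c z mm [  17   13   10   13   11   11   11   10   22   22   19   27   26   23
   21   21 1266   26   21   26   22   22   22   21   23   20   22   20
   22   24   22   26   21   19]
   free end y [np.float64(-51.0)]
b z mm [12 27 22 23 25 22 26 22 24 23 26 23 27 27 26 21 24 25 22 22 20 23 22 24
 24 19 23 24 19 23 24 21 22 23]
   free end y [np.float64(12.0)]
a z mm [   9   13   23   25   22   21   22   29 1266   22   21   19   22   23
   28   21   21   28   23   26   22   20   19   19   23   22   23   28
   24   23   22   22   28   24]
   free end y [np.float64(7.0)]
```

View pics/tray8.png

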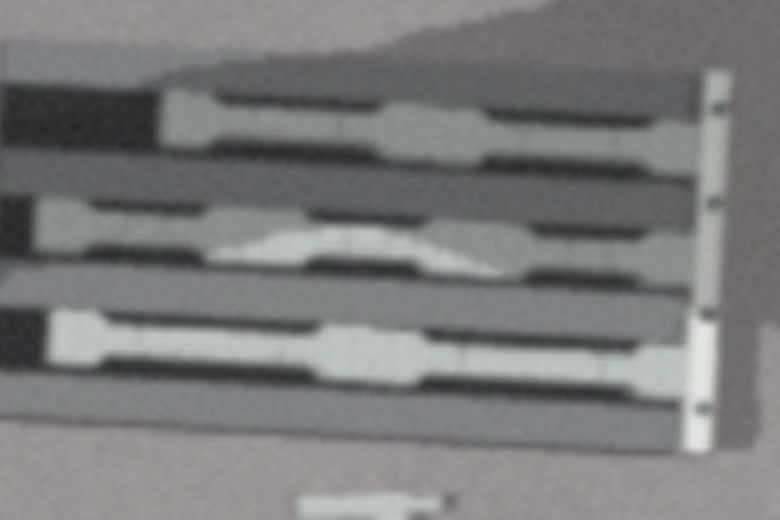

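View pics/s8.png

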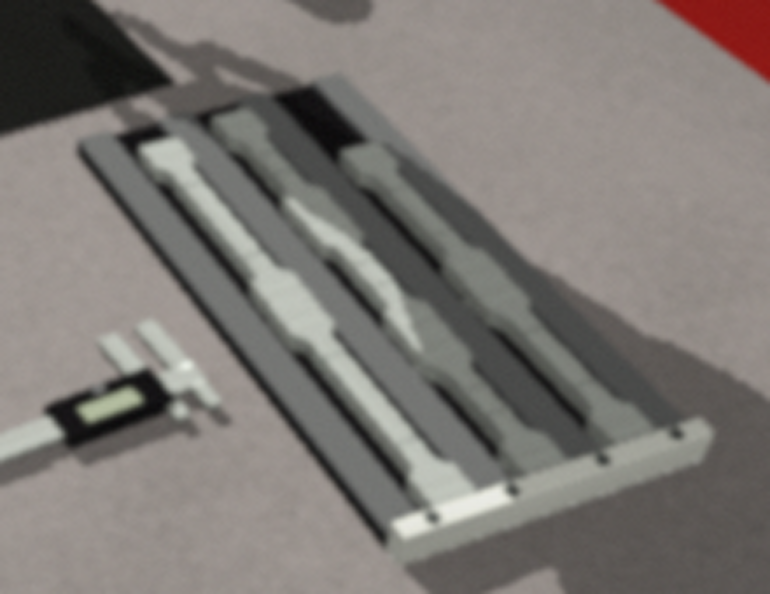

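View pics/t8.png

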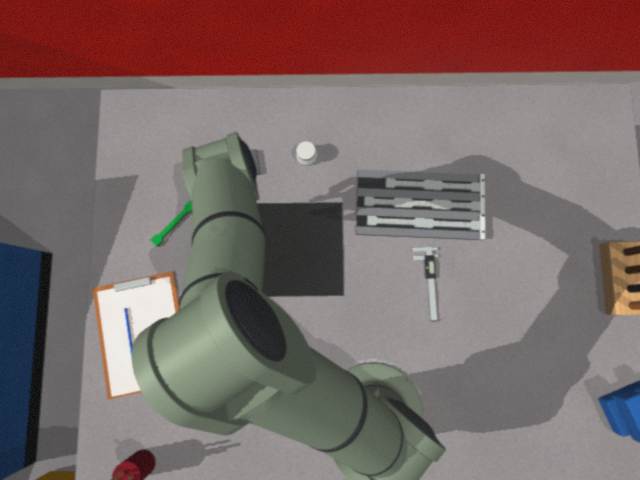

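The orthophoto shows all three rows closed up, with no gaps and the bars flat. The caliper, jar and visible part of the square have not moved, and the robot is clear of everything. Handing in.

```bash
python3 -c "
from workcell import bot
print(bot.job_done())"
```

```text
the job is handed in; nothing more can be done
None
```

I sorted all four bars into the tray and handed the job in at about 42.6 s on the robot's clock, against the 72 s limit; no verdict is reported. The two short bars went into the middle groove, the medium bar into the far one and the long bar into the near one. I slid each until it just touched the bar ahead, lowered it to the floor and released it. The wrist force never read above about 7.2 N.

**Checks that agreed:**
- The final pictures show three rows closed up end to end against the stop.
- The bars read about 22 mm high at the top, as they should when flat on the groove floor, though single depth readings scattered by several mm.
- The two short bars met their neighbours 110.3 mm apart, against 110 mm expected.
- The long row grew by 160 mm, as it should.
- The caliper and jar have not visibly moved.

**Checks that disagreed:**
- For the short and medium rows, which lay in the arm's shadow, the brightness-based free ends read 2.5 to 3.5 mm short of nominal (216.5 instead of 220 mm, 132.5 instead of 135 mm). A row cannot be shorter than its bars, so I put this down to the shadow and trusted the contact readings.
- Three of the four contacts came 2 to 3 mm further toward the stop than the camera had predicted, consistent with calibration and grasp offset.
- The arm partly hid the square in the last picture; it was in place in the earlier ones.

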